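Prise open the covered pan and put the butter away

TASK

Put the butter away: prise up the blue hinged cover of the steel pan with the palette knife's blade and swing it wide open, then move every butter block from the grey divided tote into the pan, in a single layer on its floor. Then shut the cover fully; by the end the palette knife must lie flat on the green board again. Leave the shaker, bottles, jar, jug and can standing where they are.

Things in the scene. Friction and masses are not known exactly. Their poses are not given: they have to be found in the camera images.
- pan: Stainless food pan, fixed, 265 (own x) x 325 (y) mm over its rim, 65 mm high. Origin: centre of its underside; z up. Front: its -x side (faces about world -y, the middle of the bench); hinge along its +x side. Inside 233 (x) x 293 (y) mm, floor 3 mm above the origin. A flat 13 mm wide rim runs round the top, upper face at z = 65 mm, front edge at x = -132 mm.
- cover (a joint): Angle of the pan's blue cover about its hinge, rad: 0 shut, grows as it opens, 1.57 upright, stop at 1.75. Stiff hinge: it stays wherever it is left; about 3 N at the front edge lifts or shuts it (friction 0.42 N m, cover 0.28 kg). A flat plate without handle, 325 mm wide, 5 mm thick, reaching 261 mm forward of the hinge.
- cover_lip (a point): Middle of the front edge of the cover, on an upturned lip 13 mm deep; moves with the cover (shut: pan frame x = -133, y = 0, z = 80 mm); axes like the pan's when shut.
- pan_hinge (a point): Middle of the hinge axis (pan frame x = 128, y = 0, z = 74 mm); it runs along the pan's y. The shut cover's flat underside is at this height, 9 mm above the rim: along the front a slot 9 mm high (15 at the mouth) is left between rim and cover for a blade. A rubber gasket strip closes it 28 mm behind the mouth. A blade pushed 20 to 25 mm in, then raised or tilted, lifts the cover.
- tote: Grey open moulded tote, fixed, 270 (own x) x 174 (own y) mm, 32 mm high, floor 4 mm thick, outer walls 4 mm. A 34 mm wide rib along x (at y = 0) and a 4 mm wall across it (at x = 0), all 32 mm high, part it into 2 x 2 compartments, each 129 x 66 mm, centres at x = +-66, y = +-50 mm. Origin: centre of its underside.
- board: Green plastic chopping board, fixed, 330 (own x) x 130 (own y) x 10 mm. Origin: centre of its underside; the upper face is at z = 10 mm.
- knife: Palette knife, 230 mm long, 0.13 kg, lying flat on the board, blade to its own +x. Red flat-sided handle 110 long (x = -70 to 40 mm), 24 wide, 22 mm high. Steel blade 34 wide, 2.5 mm thick, flush with the handle's underside, tip at x = 160 mm. Origin: on the underside, in the front half of the handle, near the point of balance; z up.
- knife_tip (a point): Middle of the blade's tip edge, on the underside: knife frame x = 160, y = 0, z = 0 mm.
- shaker: Aluminium salt shaker, 42 mm wide, 82 mm high, standing at the far corner of the board; a bystander. Origin: centre of its underside.
- squeeze_red: Red squeeze bottle, 56 mm wide, 180 mm high, a bystander. Origin: centre of its underside.
- squeeze_yellow: Yellow squeeze bottle, 56 mm wide, 180 mm high, a bystander. Origin: centre of its underside.
- jar: Amber glass jar, 72 mm wide, 100 mm high, a bystander. Origin: centre of its underside.
- jug: Pink jug, 100 mm wide (with a handle), 110 mm high, a bystander. Origin: centre of its underside.
- can: Can with a green label, 74 mm wide, 110 mm high, a bystander. Origin: centre of its underside.
- butter1: Butter block in gold wrapping with a white and blue band, 92 (own x) x 48 (y) x 48 mm (z), 0.2 to 0.33 kg. Origin: centre of the face that is its underside at the start, 24 mm below its middle. There are two to four blocks; absent ones have no pose.
- butter2: Butter block in gold wrapping with a white and blue band, 92 (own x) x 48 (y) x 48 mm (z), 0.2 to 0.33 kg. Origin: centre of the face that is its underside at the start, 24 mm below its middle. There are two to four blocks; absent ones have no pose.
- butter3: Butter block in gold wrapping with a white and blue band, 92 (own x) x 48 (y) x 48 mm (z), 0.2 to 0.33 kg. Origin: centre of the face that is its underside at the start, 24 mm below its middle. There are two to four blocks; absent ones have no pose.
- butter4: Butter block in gold wrapping with a white and blue band, 92 (own x) x 48 (y) x 48 mm (z), 0.2 to 0.33 kg. Origin: centre of the face that is its underside at the start, 24 mm below its middle. There are two to four blocks; absent ones have no pose.
Things that resemble listed ones, but are neither listed nor needed, are in the scene too. What is shaped like the butter4 but purple or turquoise is not meant.

How it is judged:
On the way, in this order (a step that is already met when the one before it is completed fails the run):
1. the cover is prised up by the knife (more than 0.1 rad), no finger on it (value of joint cover above 0.1 rad and contact force between knife and cover above 0.3 N and contact force between the fingers and cover below 0.3 N), for 0.1 s.
2. the cover stands wide open (more than 1.2 rad) (value of joint cover above 1.2 rad), for 0.3 s.
3. every butter block lies in the pan (x of butter1 in the frame of pan between -0.12 and 0.12 m and y of butter1 in the frame of pan between -0.15 and 0.15 m and z of butter1 in the frame of pan between -0.003 and 0.058 m and x of butter2 in the frame of pan between -0.12 and 0.12 m and y of butter2 in the frame of pan between -0.15 and 0.15 m and z of butter2 in the frame of pan between -0.003 and 0.058 m and x of butter3 in the frame of pan between -0.12 and 0.12 m and y of butter3 in the frame of pan between -0.15 and 0.15 m and z of butter3 in the frame of pan between -0.003 and 0.058 m and x of butter4 in the frame of pan between -0.12 and 0.12 m and y of butter4 in the frame of pan between -0.15 and 0.15 m and z of butter4 in the frame of pan between -0.003 and 0.058 m and linear speed of each of butter1, butter2, butter3, butter4 below 0.03 m/s), for 0.3 s.
At the end, for the whole second after the job is handed in: Every butter block present lies in the pan (origin within 120 mm of its middle along x, 150 mm along y, under 58 mm above its underside); the cover is shut (below 0.04 rad); the knife rests flat with handle and tip over the board, within 10 mm of its face (x of butter1 in the frame of pan between -0.12 and 0.12 m and y of butter1 in the frame of pan between -0.15 and 0.15 m and z of butter1 in the frame of pan between -0.003 and 0.058 m and x of butter2 in the frame of pan between -0.12 and 0.12 m and y of butter2 in the frame of pan between -0.15 and 0.15 m and z of butter2 in the frame of pan between -0.003 and 0.058 m and x of butter3 in the frame of pan between -0.12 and 0.12 m and y of butter3 in the frame of pan between -0.15 and 0.15 m and z of butter3 in the frame of pan between -0.003 and 0.058 m and x of butter4 in the frame of pan between -0.12 and 0.12 m and y of butter4 in the frame of pan between -0.15 and 0.15 m and z of butter4 in the frame of pan between -0.003 and 0.058 m and value of joint cover below 0.04 rad and x of knife in the frame of board between -0.165 and 0.165 m and y of knife in the frame of board between -0.065 and 0.065 m and z of knife in the frame of board between -0.003 and 0.02 m and x of knife_tip in the frame of board between -0.165 and 0.165 m and y of knife_tip in the frame of board between -0.065 and 0.065 m and z of knife_tip in the frame of board between -0.003 and 0.02 m and angle between knife's own z axis and vertical below 0.15 rad and linear speed of knife below 0.03 m/s); the robot touches nothing.
It fails at once if a bystander (shaker, bottles, jar, jug or can) is shifted more than 30 mm or tipped (distance of any of shaker, squeeze_red, squeeze_yellow, jar, jug, can from where it was at the start of the episode above 0.03 m or angle between any of shaker, squeeze_red, squeeze_yellow, jar, jug, can's own z axis and vertical above 0.4 rad).
Of butter1, butter2, butter3, butter4 only 2 to 4 are there at a start; the rules pass over those that are not, and their reading is None.
At some moment in a run one of butter1, butter2, butter3, butter4 may be knocked a few centimetres aside while the robot is not near it.
Once in a run the grip may slacken for a moment while it holds something.
It also fails if it takes over 210 s, if anything falls off the work surface, if the arm or the gripper's body presses on something with over 40 N, if the wrist force passes 120 N, or if a joint passes its speed limit or range.

ROBOT

A 6-joint arm with a two-finger parallel gripper is mounted at the origin on the work surface. World frame = base frame: x ahead of the robot, y to its left, z up, the work surface at z = 0. Lengths are in m, angles in rad, forces in N, time in s.
With the tool pointing down it reaches from about 0.3 to 0.875 m from the base axis. Payload 6.4 kg.
Tool frame: the origin (TCP) lies between the finger pads; the fingertips stand 8 mm ahead of it and the grasp point (between the pads) lies 11 mm behind it (bot.tips_ahead is the distance from the TCP to the fingertips, in m); x points along the fingers, y is the direction in which the jaws open and shut, and the axes are right-handed (so a half turn about x gives the same grasp; the last joint's range is limited). The gripper opens to 85 mm and grips with 20 to 120 N. Pads are 22 mm wide; open, the fingers measure 114 mm over their backs; the gripper's body (76 mm by 85 mm) begins 54 mm behind the grasp point. The pads swing forward as they close: fully open they stand 13 mm farther back than shut.
Start: joints at [-1.339, 0.181, 1.607, -0, 1.354, -0.206], TCP at [0.244, -0.521, 0.239] pointing down, gripper open.
Joint ranges: [-2.99, 2.99], [-0.89, 2.07], [0.3, 2.58], [-1.14, 4.28], [0, 2.63], [-3.12, 3.12]. Speed limits (rad/s): [2.57, 2.57, 3.01, 3.14, 3.14, 3.14].

INTERFACE

Orientations are given as a unit quaternion [x, y, z, w].
In Python, from plant import bot gives the robot as it stands. The module is installed in compiled form; this text tells all that it offers.
- The arm moves only by the shell command python3 -m inch 'ROWS' [FORCE]. ROWS is JSON, a list that holds one entry, the list of rows, each a list of 5 numbers: the opening, from 0 (shut) to 1 (fully open), then the shift along the world's x, y, z in mm, then the turn about the world's z in rad. A call has 1 to 20 rows; each row is the pose to reach, as a shift and turn from the pose commanded when the call began; what a row does not reach only later rows make up. A row lasts 1/12 s, in which the tool goes at most 41.7 mm and 7.16 degrees, less where a joint would pass 70% of its speed; a pose out of reach is approached as far as the arm can. A call with a gripper value outside its range is refused whole. The fingers move at their own pace and stop on an object; FORCE is the grip in N (left out, the last holds). Time passes only in rows, so rows that repeat a pose let the fingers close. It gives the time, the measured TCP pose, the force and the opening at its end, in the units of the state.
- bot.sense(): the state, without advancing time (a new reading comes with each control period).
- bot.get_image(name): name is "scene" or "top" or "wrist"; returns a dict with "frame" (420x560x3 uint8, blue, green, red), "camera_matrix" (3x3 intrinsics, pixels), "R" (3x3) and "t" (3): a world point X has camera coordinates R X + t. Camera axes: x right, y down, z forward; pixel columns grow to the right and rows downward; lengths in m; the calibration is good to about 2 mm. A picture is of the moment at which its call begins. There is no depth.
- bot.finish_job(): hands the job in, once; it reports no verdict.
The state is a dict: "clock": time; "q": joint angles; "joint_velocities": joint speeds; "effort": joint torques, N m; "tool_pos": TCP position; "ee_rot": TCP orientation; "force": force on the tool from outside, world axes, zero at the start; "wrist_torque": the same for the moment, N m; "grip_width": finger opening in m.
Only numpy, scipy, OpenCV 4.12 (cv2) and the standard library are available. Lean on these libraries where they do the work, as an engineer would, in place of code of your own. Each camera call takes 0.05 s, during which the arm holds its last target.

## Working session

There is one attempt and no reset: what is moved stays moved. The work goes in short steps, Python scripts to look and compute and a shell command to move; the robot and the scene stay as the last step left them, time stands still between calls to the robot, and variables do not carry over. Pictures are saved under pics/ and viewed, and the job is handed in when it is done.

```bash
mkdir -p pics; cat > h.py <<'E'
import numpy as np, cv2
from plant import bot
def snap(name,tag):
    d=bot.get_image(name); cv2.imwrite(f'pics/{tag}.png',d['frame']); np.savez(f'pics/{tag}.npz',K=d['camera_matrix'],R=d['R'],t=d['t'],f=d['frame']); return d
def load(tag): return np.load(f'pics/{tag}.npz')
def ray(d,u,v,z):
    K=d['K'];R=d['R'];t=d['t']
    c=-R.T@t; r=R.T@np.linalg.inv(K)@np.array([u,v,1.]); s=(z-c[2])/r[2]; return c+s*r
def proj(d,X):
    p=d['K']@(d['R']@np.array(X)+d['t']); return p[:2]/p[2]
E
python3 - <<'E'
from h import *
for n in ['scene','top','wrist']:
    d=snap(n,n+'0'); print(n, -d['R'].T@d['t'])
s=bot.sense(); print(s)
E
```

```text
scene [1.42187617 0.03731071 1.04942902]
top [ 0.48693994 -0.02327968  1.02175525]
wrist [ 0.3062472  -0.49168582  0.37391647]
{'clock': 0.15, 'q': array([-1.33934885e+00,  1.81373852e-01,  1.60775658e+00, -3.18734190e-05,
        1.35377760e+00, -2.06313389e-01]), 'joint_velocities': array([ 5.23125647e-05, -2.52869881e-03, -3.55631118e-03,  6.41420092e-04,
        4.51669008e-04, -1.16332012e-03]), 'effort': array([ 7.48198581e-04, -4.45262003e+01, -3.51689136e+01, -3.56838382e-04,
        5.79312706e-03, -1.78386074e-05]), 'tool_pos': array([ 0.24365654, -0.5203843 ,  0.23859965]), 'ee_rot': array([-0.69021851, -0.1540062 ,  0.6902522 , -0.15307644]), 'force': array([-0.23907962,  0.95304115,  0.81170159]), 'wrist_torque': array([-0.04018364, -0.02024696, -0.03281823]), 'grip_width': 0.08546570437815705}
```

View pics/top0.png

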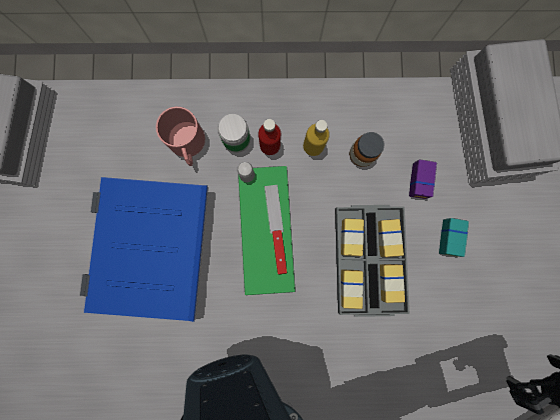

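View pics/scene0.png

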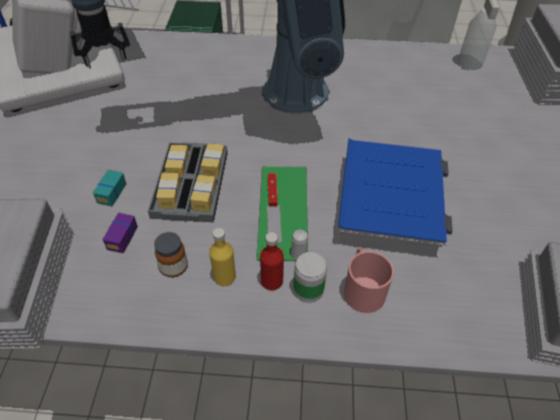

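View pics/wrist0.png

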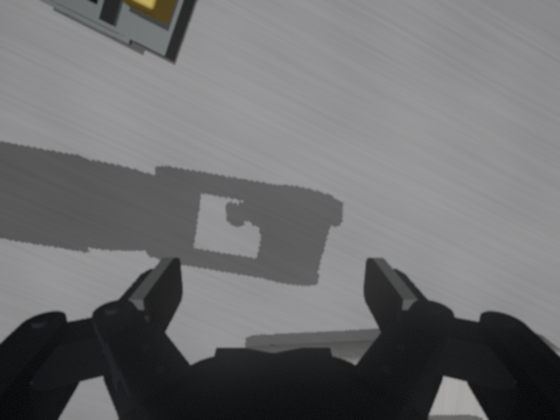

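```bash
cat > m0.py <<'E'
from h import *
d=load('top0'); f=d['f']; hsv=cv2.cvtColor(f,cv2.COLOR_BGR2HSV)
def big(lo,hi,z,name,n=1,mn=30):
    m=cv2.inRange(hsv,lo,hi); cs,_=cv2.findContours(m,cv2.RETR_EXTERNAL,cv2.CHAIN_APPROX_NONE)
    for c in sorted(cs,key=cv2.contourArea)[::-1][:n]:
        if cv2.contourArea(c)<mn: continue
        P=np.array([ray(d,u,v,z)[:2] for u,v in c[:,0]])*1000
        r=cv2.minAreaRect(P.astype(np.float32))
        print(name,'ctr',np.round(r[0],1),'size',np.round(r[1],1),'ang',round(r[2],1),'px',np.round(c[:,0].mean(0)), np.round(cv2.boxPoints(r)).astype(int).tolist())
big((105,150,60),(130,255,255),.079,'cover')
big((45,100,40),(75,255,255),.010,'board')
big((0,150,60),(8,255,255),.032,'handle/red',3)
m=cv2.inRange(hsv,(0,0,150),(180,40,255))
big((18,90,100),(35,255,255),.052,'gold',9)
E
python3 m0.py; python3 - <<'E'
from h import *
f=load('top0')['f']
cv2.imwrite('pics/c1.png',cv2.resize(f[160:330,225:425],None,fx=4,fy=4,interpolation=cv2.INTER_CUBIC)[:600])
cv2.imwrite('pics/c2.png',cv2.resize(f[160:330,70:220],None,fx=3.5,fy=3.5,interpolation=cv2.INTER_CUBIC)[:600])
E
```

```text
cover ctr [491.4 280.6] size [259.9 324.9] ang 84.7 px [146. 250.] [[318, 166], [641, 136], [665, 395], [342, 425]]
board ctr [536.1  -5.3] size [328.2 127.7] ang 2.9 px [266. 230.] [[369, 50], [376, -77], [703, -61], [697, 67]]
handle/red ctr [477.1 -39.6] size [109.1  22.7] ang 6.7 px [279. 252.] [[422, -35], [424, -57], [533, -44], [530, -22]]
handle/red ctr [781.4 -18.3] size [54.8 50.8] ang 89.4 px [269. 134.] [[756, -45], [807, -46], [807, 9], [756, 9]]
gold ctr [ 364.1 -320.9] size [47.6 26.6] ang 89.1 px [395. 296.] [[350, -344], [377, -345], [378, -297], [351, -297]]
gold ctr [ 351.2 -216.9] size [47.1 26.4] ang 89.1 px [352. 302.] [[338, -240], [364, -241], [365, -194], [338, -193]]
gold ctr [ 415.1 -219.2] size [48.1 27.9] ang 84.8 px [353. 276.] [[399, -242], [427, -244], [431, -197], [403, -194]]
gold ctr [ 427.3 -319.8] size [49.2 26.9] ang 89.2 px [393. 270.] [[413, -344], [440, -345], [441, -295], [414, -295]]
gold ctr [ 775.4 -141.3] size [53.9 52.5] ang 88.8 px [318. 136.] [[749, -168], [801, -169], [802, -115], [750, -114]]
gold ctr [ 480.3 -221.3] size [47.7 27.2] ang 89.2 px [353. 249.] [[466, -245], [494, -245], [494, -198], [467, -197]]
gold ctr [ 543.7 -225.9] size [48.1 25.1] ang 89.3 px [354. 224.] [[531, -250], [556, -250], [557, -202], [531, -202]]
gold ctr [ 477.1 -322.3] size [27.5 48.3] ang 4.3 px [393. 250.] [[462, -299], [465, -347], [493, -345], [489, -297]]
gold ctr [ 541.2 -318.5] size [48.  27.6] ang 89.3 px [391. 225.] [[527, -342], [555, -343], [555, -295], [528, -294]]
```

View pics/c1.png

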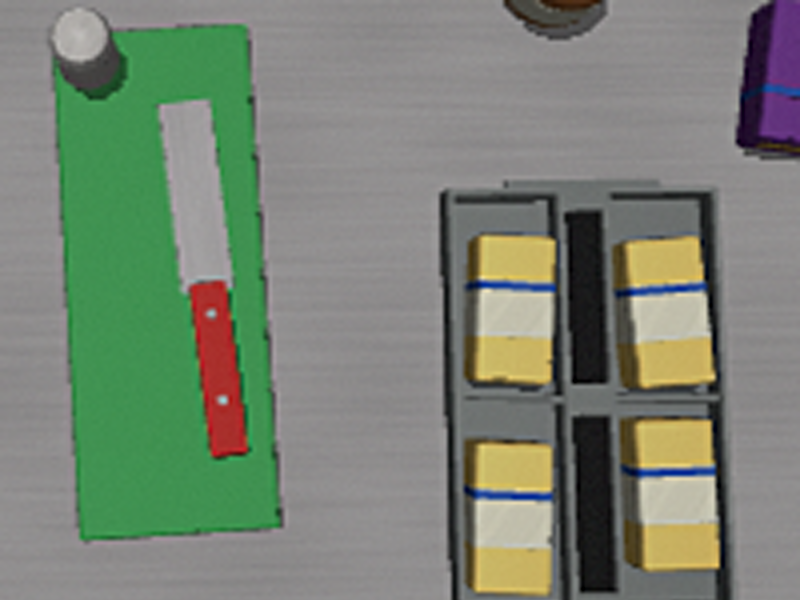

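View pics/c2.png

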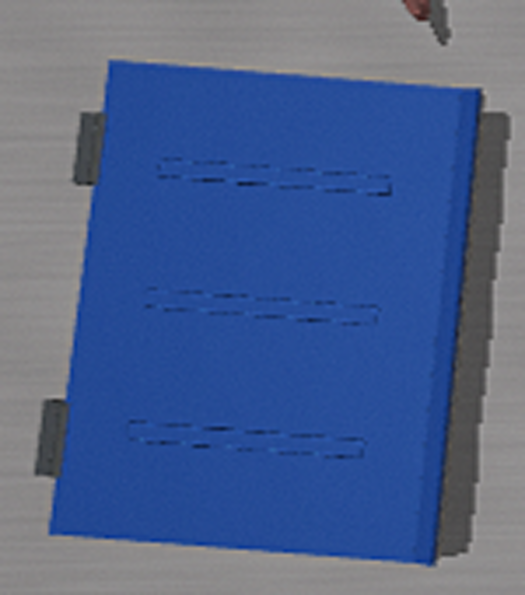

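```bash
python3 - <<'E'
from h import *
from scipy.spatial.transform import Rotation as R
s=bot.sense(); M=R.from_quat(s['ee_rot']).as_matrix(); print(M.round(3)); print(np.degrees(np.arctan2(M[1,1],M[0,1])), bot.tips_ahead)
E
```

```text
[[-0.     0.424 -0.906]
 [ 0.001 -0.906 -0.424]
 [-1.    -0.001 -0.   ]]
-64.91774669522765 0.008
```

```bash
python3 -m inch '[[[0.5,30,48,0,0],[0.5,60,100,0,-0.1],[0.5,268,485,-40,-0.32],[0.5,268,485,-90,-0.32],[0.5,268,485,-90,-0.32],[0.5,268,485,-90,-0.32],[0.5,268,485,-90,-0.32],[0.5,268,485,-90,-0.32],[0.5,268,485,-90,-0.32],[0.5,268,485,-90,-0.32],[0.5,268,485,-90,-0.32],[0.5,268,485,-90,-0.32],[0.5,268,485,-90,-0.32],[0.5,268,485,-90,-0.32],[0.5,268,485,-90,-0.32],[0.5,268,485,-90,-0.32],[0.5,268,485,-90,-0.32]]]' 60
python3 - <<'E'
from h import *
snap('wrist','wrist1')
E
```

```text
clock: 1.57
tool_pos: [0.5115, -0.0361, 0.1492]
ee_rot: [-0.706, -0.042, 0.706, -0.042]
force: [0.2, 0.0, -0.1]
grip_width: 0.0425
```

View pics/wrist1.png

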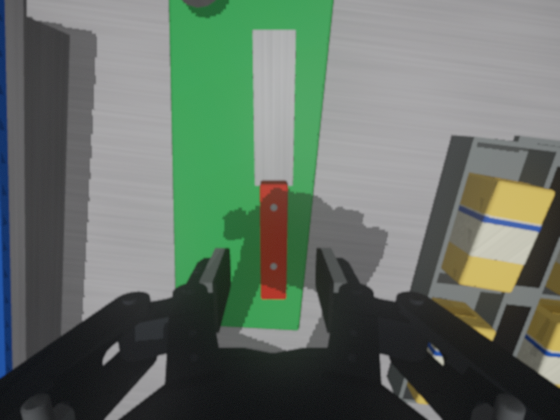

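```bash
python3 - <<'E'
from h import *
d=load('wrist1'); hsv=cv2.cvtColor(d['f'],cv2.COLOR_BGR2HSV)
m=cv2.inRange(hsv,(0,150,60),(8,255,255)); cs,_=cv2.findContours(m,cv2.RETR_EXTERNAL,cv2.CHAIN_APPROX_NONE)
c=max(cs,key=cv2.contourArea)
P=np.array([ray(d,u,v,.032)[:2] for u,v in c[:,0]])*1000
r=cv2.minAreaRect(P.astype(np.float32)); print(r, cv2.boxPoints(r))
print(bot.sense()['tool_pos'])
E
```

```text
((477.688232421875, -40.735107421875), (108.1115951538086, 21.865415573120117), 6.525702953338623) [[422.74017  -36.016617]
 [425.22516  -57.740364]
 [532.6363   -45.453598]
 [530.1513   -23.72985 ]]
[ 0.51149296 -0.03659079  0.14935896]
```

```bash
python3 -m inch '[[[0.5,0,0,-40,0],[0.5,0,0,-80,0],[0.5,0,0,-110,0],[0.5,0,0,-120,0],[0.5,0,0,-124,0],[0.5,0,0,-126,0],[0.5,0,0,-126,0]]]'
```

```text
clock: 2.2
tool_pos: [0.5131, -0.0367, 0.0248]
ee_rot: [0.707, 0.041, -0.705, 0.042]
force: [-0.3, -0.7, 0.5]
grip_width: 0.0425
```

```bash
python3 -m inch '[[[0.5,0,0,-3,0],[0.5,0,0,-3,0],[0.25,0,0,-3,0],[0.1,0,0,-3,0],[0.1,0,0,-3,0],[0.1,0,0,-3,0],[0.1,0,0,-3,0],[0.1,0,0,-3,0]]]' 120
```

```text
clock: 2.87
tool_pos: [0.5126, -0.0359, 0.0217]
ee_rot: [0.706, 0.041, -0.705, 0.042]
force: [-2.1, -0.2, 7.9]
grip_width: 0.0214
```

```bash
python3 -m inch '[[[0,0,0,5,0],[0,0,0,15,0],[0,0,0,40,0],[0,0,0,80,0],[0,0,0,100,0],[0,0,0,100,0],[0,0,0,100,0]]]'
python3 - <<'E'
from h import *
snap('wrist','wrist2'); snap('scene','scene2')
f=load('scene2')['f']; cv2.imwrite('pics/s2c.png',cv2.resize(f[120:300,220:420],None,fx=3,fy=3))
E
```

```text
clock: 3.45
tool_pos: [0.5129, -0.036, 0.1222]
ee_rot: [0.707, 0.041, -0.705, 0.042]
force: [-0.3, -0.3, -1.3]
grip_width: 0.0212
```

View pics/wrist2.png

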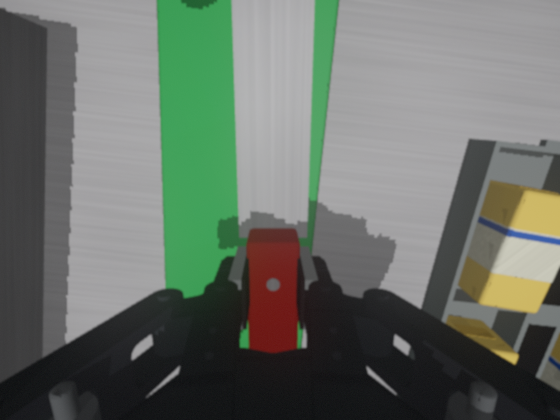

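View pics/s2c.png

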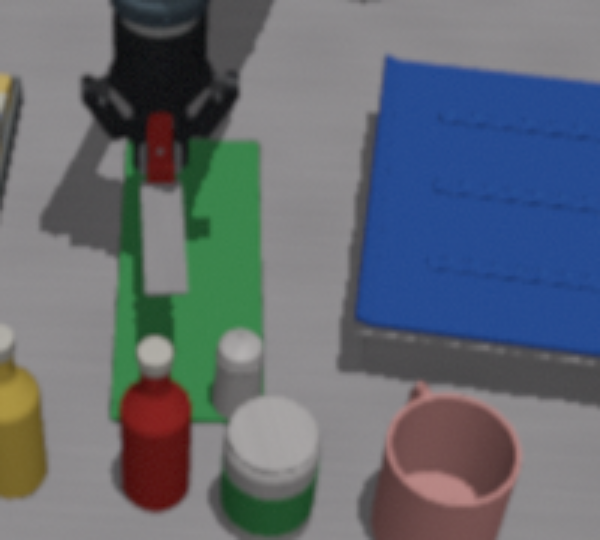

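```bash
python3 - <<'E'
from h import *
d=load('scene2')
for z in(.100,.1105,.113,.12): print(z,proj(d,(.6515,-.0205,z)))
d=snap('top','top2'); d=load('top2')
for z in(.1105,.113): print('top',proj(d,(.6515,-.0205,z)))
f=d['f']; cv2.imwrite('pics/t2c.png',cv2.resize(f[150:330,200:360],None,fx=3.3,fy=3.3,interpolation=cv2.INTER_CUBIC))
E
```

```text
0.1 [274.79039606 221.05270026]
0.1105 [274.79619473 218.29592127]
0.113 [274.79758664 217.63418286]
0.12 [274.80150737 215.77020435]
top [270.78667854 178.23845014]
top [270.78118419 178.05033779]
```

View pics/t2c.png

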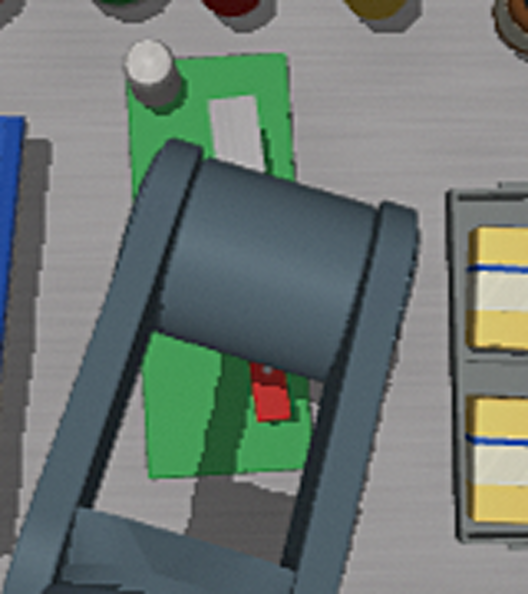

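```bash
python3 -m inch '[[[0,-20,10,0,0.1],[0,-49,23,0,0.22],[0,-49,23,0,0.34],[0,-49,23,0,0.46],[0,-49,23,0,0.58],[0,-49,23,0,0.7],[0,-49,23,0,0.82],[0,-49,23,0,0.94],[0,-49,23,0,1.06],[0,-49,23,0,1.18],[0,-49,23,0,1.3],[0,-49,23,0,1.363],[0,-49,23,0,1.363],[0,-49,23,0,1.363]]]'
python3 - <<'E'
from h import *
from scipy.spatial.transform import Rotation as R
snap('wrist','wrist3'); snap('scene','scene3');snap('top','top3');s=bot.sense()
M=R.from_quat(s['ee_rot']).as_matrix(); print(s['tool_pos'],np.degrees(np.arctan2(M[1,1],M[0,1])),s['q'])
f=load('scene3')['f']; cv2.imwrite('pics/s3c.png',cv2.resize(f[100:280,240:440],None,fx=3,fy=3))
f=load('top3')['f']; cv2.imwrite('pics/t3c.png',cv2.resize(f[160:330,120:320],None,fx=3,fy=3))
E
```

```text
clock: 4.77
tool_pos: [0.4618, -0.0125, 0.1191]
ee_rot: [-0.522, -0.477, 0.523, -0.476]
force: [-0.3, -0.3, -2.1]
grip_width: 0.0215
[ 0.46238438 -0.01267026  0.11972974] -5.252345907971699 [-2.84926780e-01  8.10395223e-02  1.98449297e+00  3.98044814e-05
  1.07728935e+00 -1.93274766e-01]
```

View pics/t3c.png

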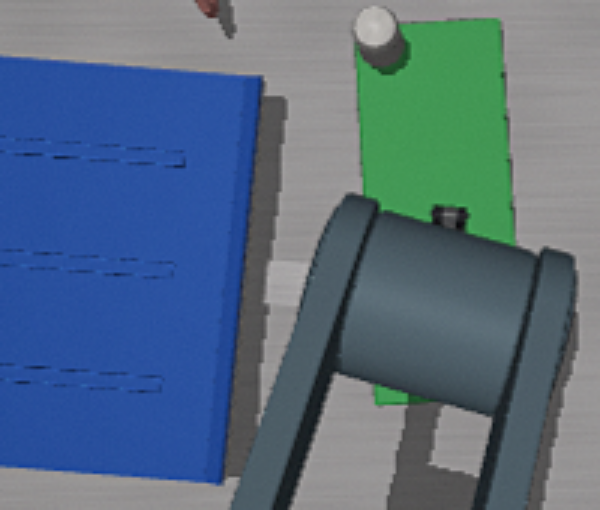

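View pics/s3c.png

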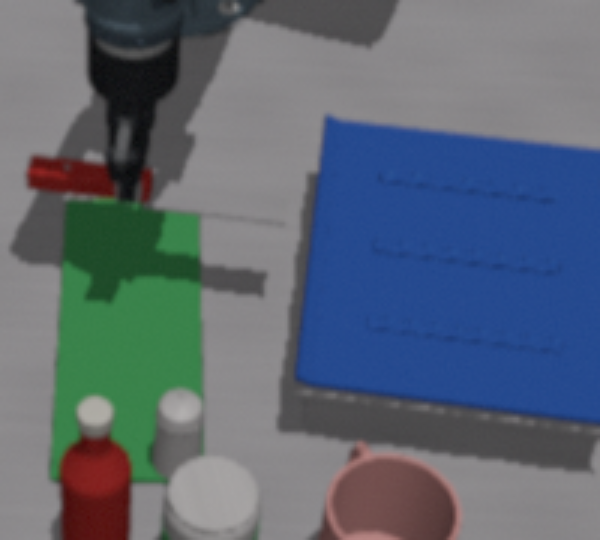

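View pics/wrist3.png

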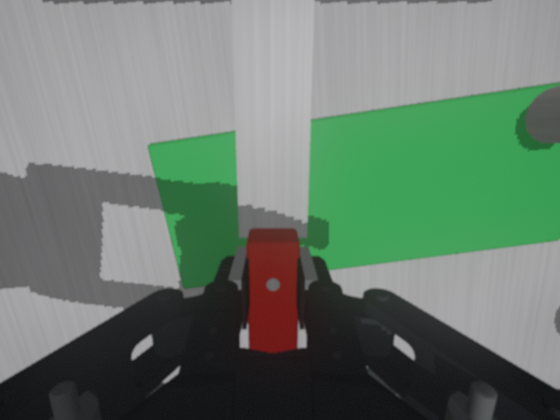

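```bash
python3 -m inch '[[[0,0,0,-20,0],[0,0,0,-40,0],[0,0,0,-41,0],[0,0,0,-41,0],[0,0,0,-41,0],[0,0,0,-41,0]]]'
python3 - <<'E'
from h import *
snap('scene','scene4');snap('top','top4');s=bot.sense();print(s['tool_pos'],s['force'])
f=load('scene4')['f']; cv2.imwrite('pics/s4c.png',cv2.resize(f[140:240,260:400],None,fx=5,fy=5,interpolation=cv2.INTER_CUBIC))
E
```

```text
clock: 5.42
tool_pos: [0.4637, -0.013, 0.0804]
ee_rot: [0.522, 0.476, -0.522, 0.478]
force: [-0.1, 0.3, -0.9]
grip_width: 0.0213
[ 0.46364078 -0.01300021  0.08036528] [-1.32942727  0.15632071 -0.97010772]
```

View pics/s4c.png

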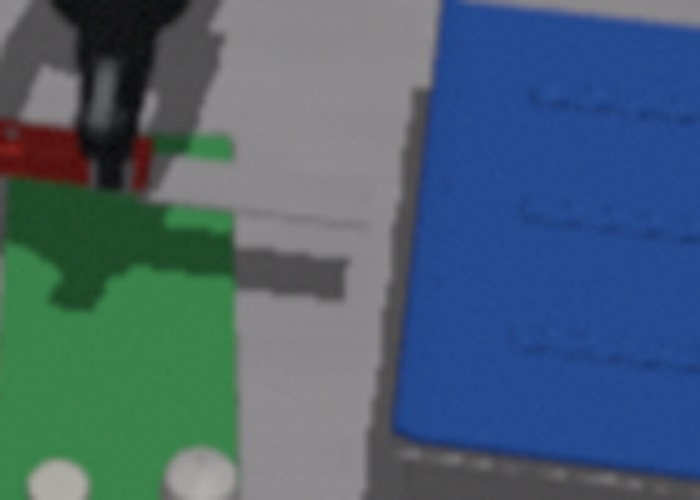

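```bash
python3 - <<'E'
from h import *
d=load('scene4')
for z in(.064,.0685,.073): print(z,proj(d,(.4935,.1248,z)))
# cover front edge bottom corner check
for z in (.074,.079,.087): print(z,proj(d,(.641,.136,z)),proj(d,(.318,.166,z)))
E
```

```text
0.064 [333.73289528 186.96476453]
0.0685 [333.88585073 185.80775171]
0.073 [334.03959035 184.64480719]
0.074 [338.59141997 228.25683784] [348.53834061 140.71006422]
0.079 [338.7905464 226.9908347] [348.73522714 139.39417594]
0.087 [339.11171152 224.94893583] [349.05241559 137.27425151]
```

```bash
python3 -m inch '[[[0,1,8,0,0],[0,2,16,0,0],[0,2,24,0,0],[0,3,30,0,0],[0,3,36,0,0],[0,4,40,0,0],[0,4,42,0,0],[0,4,42,0,0],[0,4,42,0,0]]]'
python3 - <<'E'
from h import *
snap('scene','scene5');s=bot.sense();print(s['tool_pos'],s['force'],s['wrist_torque'])
f=load('scene5')['f']; cv2.imwrite('pics/s5c.png',cv2.resize(f[140:240,260:400],None,fx=5,fy=5,interpolation=cv2.INTER_CUBIC))
E
```

```text
clock: 6.27
tool_pos: [0.4668, 0.0293, 0.0792]
ee_rot: [-0.522, -0.477, 0.522, -0.477]
force: [1.1, -0.6, -1.3]
grip_width: 0.021
[0.46676915 0.02912521 0.07924468] [ 0.15201262 -1.03684185 -0.77862085] [ 0.03204097 -0.03549423 -0.04159267]
```

View pics/s5c.png

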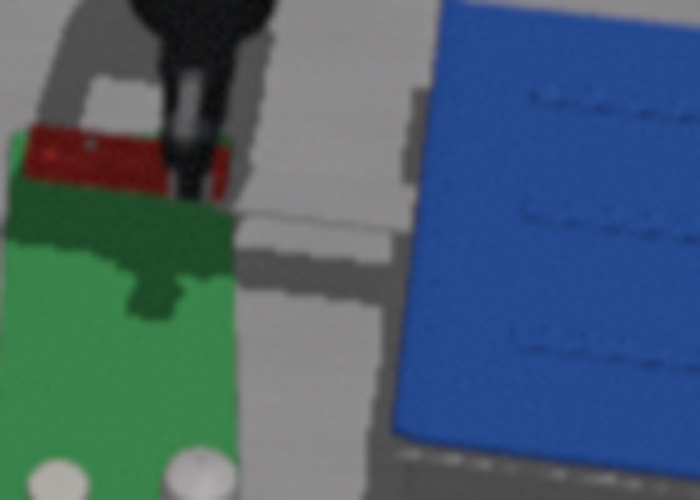

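```bash
python3 -m inch '[[[0,0,3,0,0],[0,0,5,0,0],[0,0,5,0,0],[0,0,5,4,0],[0,0,5,8,0],[0,0,5,12,0],[0,0,5,18,0],[0,0,5,24,0],[0,0,6,30,0],[0,1,7,36,0],[0,1,7,40,0],[0,1,7,40,0],[0,1,7,40,0]]]'
python3 - <<'E'
from h import *
snap('scene','scene6');s=bot.sense();print(s['tool_pos'],s['force'],s['wrist_torque'])
f=load('scene6')['f']; cv2.imwrite('pics/s6c.png',cv2.resize(f[110:240,240:460],None,fx=3.5,fy=3.5,interpolation=cv2.INTER_CUBIC))
E
```

```text
clock: 7.4
tool_pos: [0.4681, 0.0362, 0.1197]
ee_rot: [0.522, 0.477, -0.522, 0.477]
force: [-1.1, -0.6, -2.3]
grip_width: 0.0209
[0.46814508 0.03620596 0.11957348] [-0.38644513 -0.22250473 -2.36208631] [-0.04175273  0.10192422  0.08254244]
```

View pics/s6c.png

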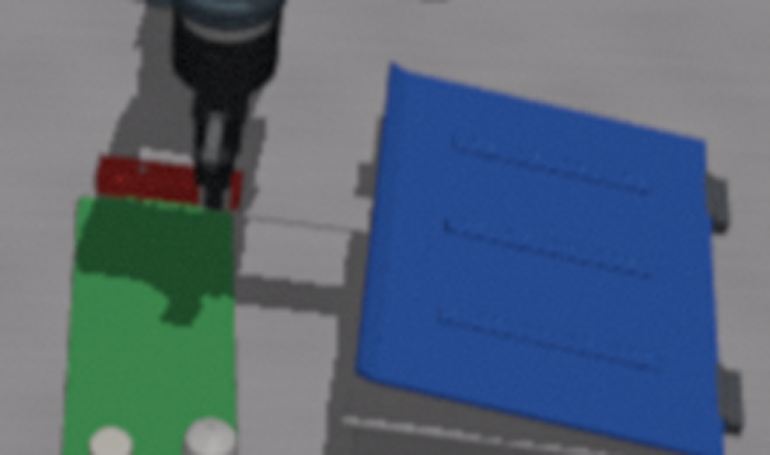

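```bash
python3 -m inch '[[[0,0,3,10,0],[0,1,7,20,0],[0,1,12,30,0],[0,2,17,42,0],[0,2,24,53,0],[0,3,32,63,0],[0,4,40,72,0],[0,5,50,83,0],[0,5,59,94,0],[0,6,68,105,0],[0,6,68,105,0]]]'
python3 - <<'E'
from h import *
snap('scene','scene7');s=bot.sense();print(s['tool_pos'],s['force'],s['wrist_torque'])
f=load('scene7')['f']; cv2.imwrite('pics/s7c.png',cv2.resize(f[80:260,220:460],None,fx=3,fy=3,interpolation=cv2.INTER_CUBIC))
E
```

```text
clock: 8.37
tool_pos: [0.476, 0.1045, 0.2299]
ee_rot: [0.523, 0.475, -0.52, 0.479]
force: [-4.0, -7.3, 7.4]
grip_width: 0.0212
[0.47570105 0.10439415 0.22891148] [-3.68716887 -8.73580244  8.19137853] [-0.01338003  0.37163297  0.27214278]
```

View pics/s7c.png

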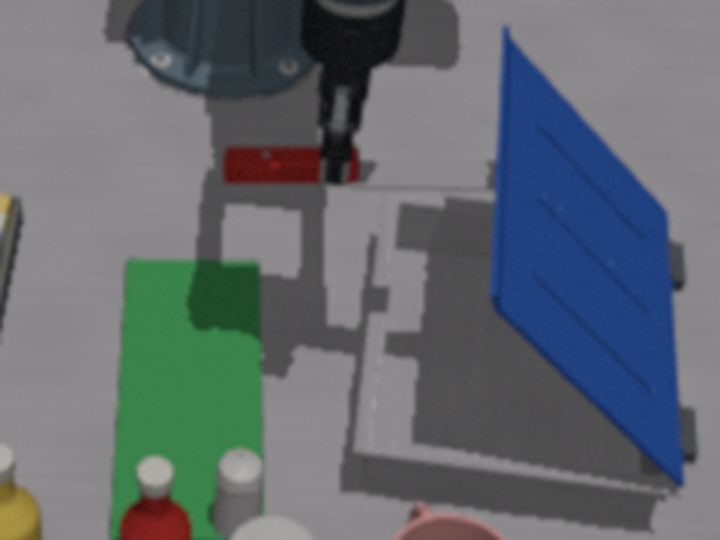

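```bash
python3 -m inch '[[[0,1,9,6,0],[0,2,20,12,0],[0,3,32,19,0],[0,4,45,26,0],[0,5,57,31,0],[0,6,70,34,0],[0,8,83,36,0],[0,9,96,38,0],[0,10,108,39,0],[0,11,118,40,0],[0,12,128,42,0],[0,13,137,43,0],[0,14,146,43,0],[0,14,154,43,0],[0,15,162,43,0],[0,15,166,43,0],[0,15,166,43,0],[0,15,166,43,0],[0,15,166,43,0]]]'
python3 - <<'E'
from h import *
snap('scene','scene8');s=bot.sense();print(s['tool_pos'],s['force'],s['wrist_torque'])
f=load('scene8')['f']; cv2.imwrite('pics/s8c.png',cv2.resize(f[60:260,220:480],None,fx=3,fy=3,interpolation=cv2.INTER_CUBIC))
E
```

```text
clock: 10.0
tool_pos: [0.4891, 0.2713, 0.2679]
ee_rot: [0.523, 0.477, -0.521, 0.477]
force: [1.4, 0.7, 5.5]
grip_width: 0.0212
[0.48909151 0.27128487 0.26790832] [1.17249055 1.2972739  5.5023438 ] [ 1.06285028 -0.23891278 -0.1112427 ]
```

View pics/s8c.png

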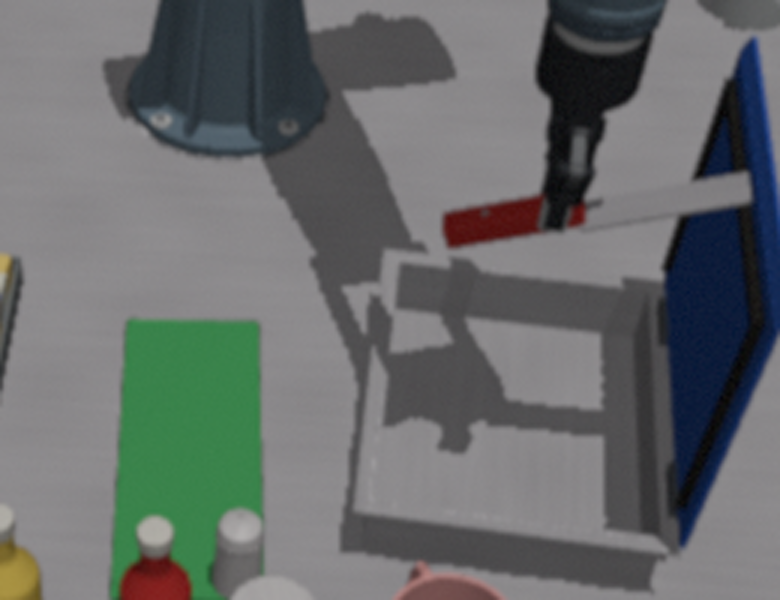

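```bash
python3 -m inch '[[[0,-1,-8,0,0],[0,-2,-25,0,0],[0,-5,-60,0,0],[0,-8,-100,0,0],[0,-15,-160,0,0],[0,-20,-220,0,0],[0,-20,-260,0,0],[0,-20,-280,0,0],[0,-20,-280,0,0],[0,-20,-280,0,0]]]'
python3 - <<'E'
from h import *
snap('scene','scene9');snap('top','top9');s=bot.sense();print(s['tool_pos'],s['force'],s['wrist_torque'])
f=load('scene9')['f']; cv2.imwrite('pics/s9c.png',cv2.resize(f[60:260,220:480],None,fx=3,fy=3,interpolation=cv2.INTER_CUBIC))
E
```

```text
clock: 10.88
tool_pos: [0.4674, -0.0131, 0.266]
ee_rot: [-0.522, -0.476, 0.524, -0.475]
force: [0.6, -0.8, -1.5]
grip_width: 0.0214
[ 0.46772942 -0.01004725  0.26618743] [ 0.24850457  0.43534355 -1.01942845] [0.05527646 0.02680914 0.03075637]
```

View pics/s9c.png

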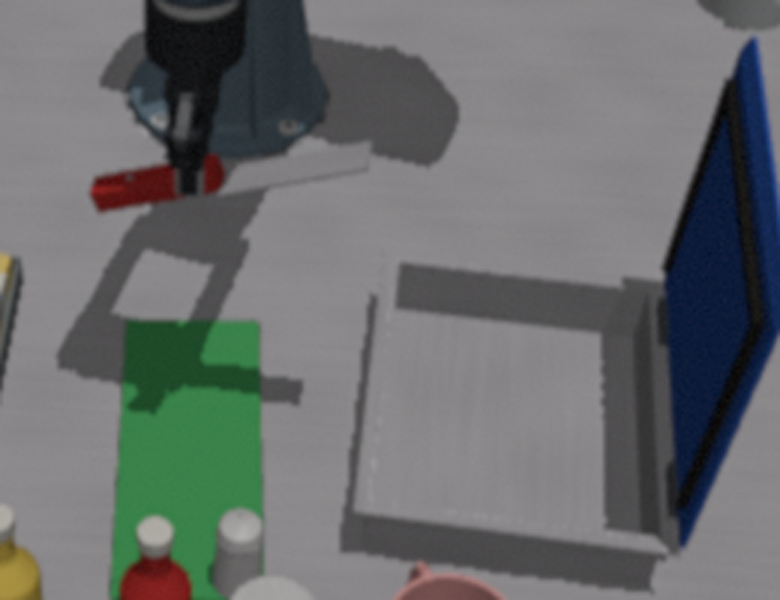

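View pics/top9.png

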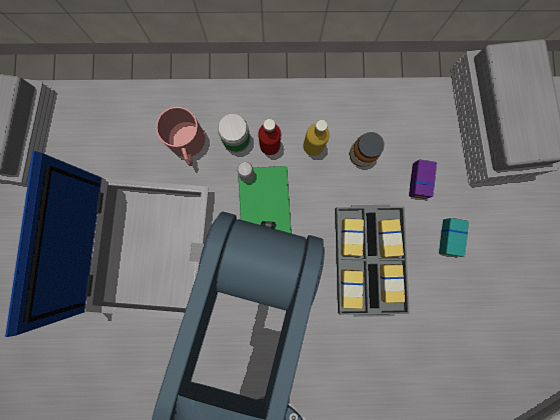

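```bash
python3 - <<'E'
from h import *
d=load('top9'); D=np.array([.0926,.9957,0]); H=np.array([.5039,.4104,.074])
for th in (1.3,1.4,1.5,1.6,1.7):
    c=np.cos(th);s=np.sin(th)
    X=H-.261*c*D+np.array([0,0,.261*s]); L=np.array([.9957,-.0926,0])*.1625
    print(th,proj(d,X),proj(d,X+L),proj(d,X-L))
d=load('scene9'); T=np.array([.4676,-.0115,.2662-.0117])
for ph in (0,.1,.15,.2,.25,.3,.4):
    print(ph,proj(d,T+.14*np.cos(ph)*D+np.array([0,0,.14*np.sin(ph)])), proj(d,T-.09*np.cos(ph)*D-np.array([0,0,.09*np.sin(ph)])))
E
```

```text
1.3 [ 67.23215152 244.75732506] [ 79.31342587 155.11386301] [ 54.54581962 338.89033448]
1.4 [ 51.05751336 243.57993719] [ 63.62707289 153.22724713] [ 37.85300096 338.49680472]
1.5 [ 35.25009405 242.38310522] [ 48.25927141 151.6437606 ] [ 21.58058053 337.72831135]
1.6 [ 20.15296213 241.19213757] [ 33.5386687  150.40098754] [  6.08717291 336.59608008]
1.7 [  6.0906627 240.0325005] [ 19.77751248 149.52604679] [ -8.28950379 335.12362028]
0 [342.23049858 128.69141376] [247.95706218 118.15541754]
0.1 [342.54321364 124.11364947] [248.2800415  121.05581611]
0.15 [342.47806646 121.78431522] [248.5736914  122.50030491]
0.2 [342.26275792 119.43586843] [248.95363758 123.93643323]
0.25 [341.89592491 117.07446699] [249.41830144 125.36087696]
0.3 [341.37663855 114.70646426] [249.96593916 126.77039106]
0.4 [339.879302   109.97693956] [251.30238981 129.53207177]
```

```bash
python3 -m inch '[[[0,20,-10,0,-0.1],[0,45,-26,0,-0.22],[0,45,-26,0,-0.34],[0,45,-26,0,-0.46],[0,45,-26,0,-0.58],[0,45,-26,0,-0.7],[0,45,-26,0,-0.82],[0,45,-26,0,-0.94],[0,45,-26,0,-1.06],[0,45,-26,-30,-1.18],[0,45,-26,-70,-1.3],[0,45,-26,-110,-1.36],[0,45,-26,-150,-1.36],[0,45,-26,-190,-1.36],[0,45,-26,-204,-1.36],[0,45,-26,-204,-1.36],[0,45,-26,-204,-1.36]]]'
python3 - <<'E'
from h import *
snap('scene','scene10');s=bot.sense();print(s['tool_pos'],s['force'],s['wrist_torque'])
f=load('scene10')['f']; cv2.imwrite('pics/s10c.png',cv2.resize(f[120:270,200:400],None,fx=3,fy=3,interpolation=cv2.INTER_CUBIC))
E
```

```text
clock: 12.4
tool_pos: [0.5129, -0.0342, 0.0624]
ee_rot: [-0.705, -0.044, 0.707, -0.043]
force: [0.1, -0.4, -0.2]
grip_width: 0.0214
[ 0.51434192 -0.0348476   0.06394313] [ 1.61657463 -1.12992679 -1.06589713] [ 0.0099017  -0.06640989  0.00563122]
```

View pics/s10c.png

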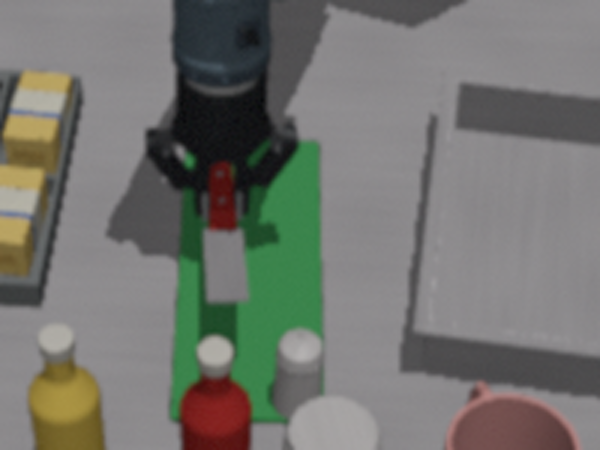

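Now lower with a light grip so that the rear of the handle turns the knife level.

```bash
python3 -m inch '[[[0,0,0,-8,0],[0,0,0,-14,0],[0,0,0,-20,0],[0,0,0,-26,0],[0,0,0,-31,0],[0,0,0,-35,0],[0,0,0,-37,0],[0,0,0,-38,0],[0,0,0,-38,0]]]' 20
python3 - <<'E'
from h import *
snap('scene','scene11');s=bot.sense();print(s['tool_pos'],s['force'],s['wrist_torque'])
f=load('scene11')['f']; cv2.imwrite('pics/s11c.png',cv2.resize(f[120:270,200:400],None,fx=3,fy=3,interpolation=cv2.INTER_CUBIC))
E
```

```text
clock: 13.2
tool_pos: [0.5181, -0.0375, 0.0284]
ee_rot: [0.709, 0.041, -0.703, 0.044]
force: [5.0, -0.9, 8.0]
grip_width: 0.0213
[ 0.5181373  -0.03747873  0.02845208] [ 5.55163082 -1.07750657  9.05126801] [-0.42580885 -0.05194644  0.23805422]
```

View pics/s11c.png

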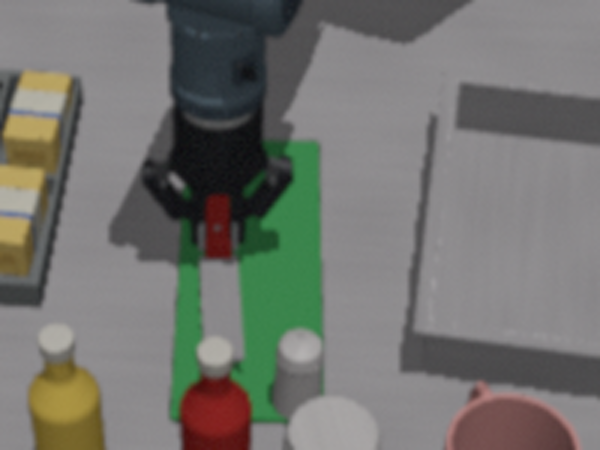

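```bash
python3 -m inch '[[[0.3,0,0,0,0],[0.5,0,0,0,0],[0.5,0,0,0,0],[0.5,0,0,0,0],[0.5,0,0,0,0],[0.5,0,0,10,0],[0.5,0,0,40,0],[0.5,0,0,80,0],[0.5,0,0,120,0],[0.5,0,0,150,0],[0.5,0,-40,190,0],[0.5,0,-80,190,0],[0.5,0,-120,190,0],[0.5,0,-120,190,0],[0.5,0,-120,190,0]]]'
python3 - <<'E'
from h import *
snap('wrist','wrist12');snap('scene','scene12');snap('top','top12');s=bot.sense();print(s['tool_pos'],s['force'],s['q'])
E
```

```text
clock: 14.5
tool_pos: [0.5137, -0.1584, 0.2162]
ee_rot: [0.706, 0.041, -0.706, 0.042]
force: [-0.6, 0.3, -1.0]
grip_width: 0.0427
[ 0.51329531 -0.15453749  0.21482257] [-0.54851827  0.0838832  -0.43662516] [-5.14332155e-01  1.18602688e-01  1.72889210e+00  5.80775532e-04
  1.29574321e+00  9.35302450e-01]
```

View pics/wrist12.png

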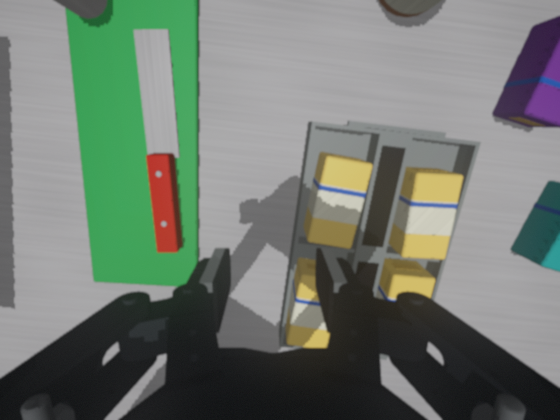

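View pics/scene12.png

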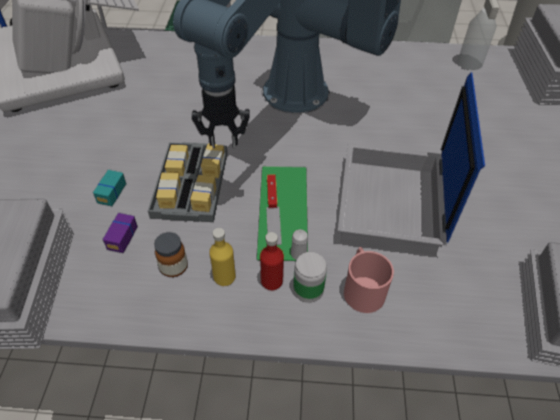

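View pics/top12.png

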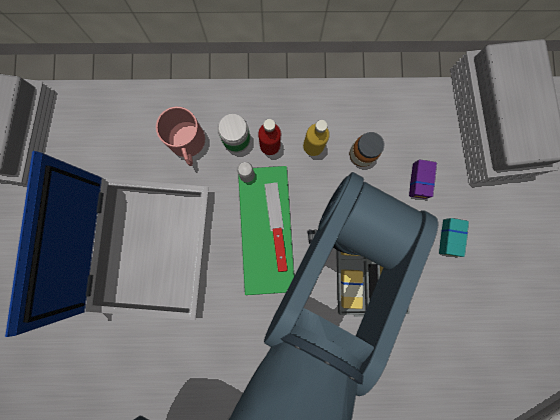

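```bash
python3 -m inch '[[[0.8,-40,-20,0,-0.1],[0.8,-80,-40,-20,-0.15],[0.8,-110,-55,-50,-0.15],[0.8,-131,-60,-90,-0.15],[0.8,-131,-60,-110,-0.15],[0.8,-131,-60,-110,-0.15],[0.8,-131,-60,-110,-0.15]]]' 60
python3 - <<'E'
from h import *
from scipy.spatial.transform import Rotation as R
snap('wrist','wrist13');s=bot.sense();M=R.from_quat(s['ee_rot']).as_matrix();print(s['tool_pos'],s['force'],np.degrees(np.arctan2(M[1,1],M[0,1])))
E
```

```text
clock: 15.23
tool_pos: [0.3819, -0.2136, 0.1043]
ee_rot: [-0.706, 0.009, 0.708, 0.011]
force: [0.4, -0.7, 0.8]
grip_width: 0.0682
[ 0.38367129 -0.21503726  0.10610411] [ 0.18840972 -0.30933297  0.6168315 ] -91.60895675998744
```

View pics/wrist13.png

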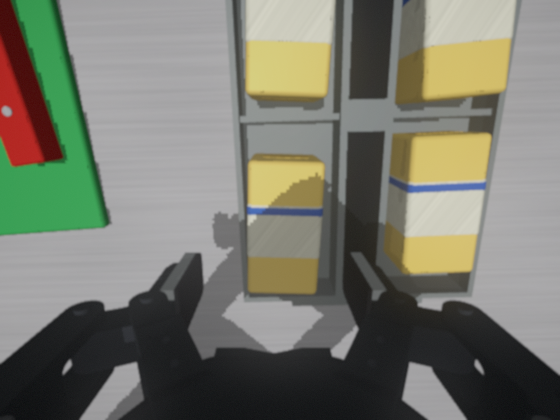

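```bash
python3 - <<'E'
from h import *
d=load('wrist13')
P=np.array([ray(d,u,v,.052)[:2]*1000 for u,v in [(248,160),(325,162),(318,293),(247,293)]]);print(P.round(),P.mean(0))
print(bot.sense()['tool_pos'])
f=load('top0')['f']; cv2.imwrite('pics/crop_butter.png',cv2.resize(f[195:325,325:480],None,fx=4,fy=4,interpolation=cv2.INTER_CUBIC))
E
```

```text
[[ 429. -200.]
 [ 426. -247.]
 [ 336. -244.]
 [ 338. -195.]] [ 382.36507023 -221.23743115]
[ 0.38367129 -0.21503726  0.10610411]
```

View pics/crop_butter.png

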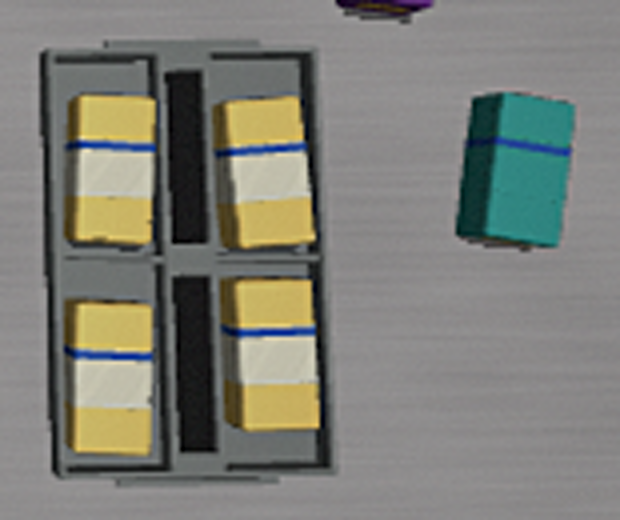

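```bash
python3 -m inch '[[[0.8,0,-3,-25,0],[0.8,0,-3,-45,0],[0.8,0,-3,-54,0],[0.8,0,-3,-58,0],[0.8,0,-3,-58,0],[0.8,0,-3,-58,0]]]' 60
```

```text
clock: 15.78
tool_pos: [0.3839, -0.2192, 0.0485]
ee_rot: [0.708, -0.01, -0.707, -0.01]
force: [-0.5, -0.2, 0.7]
grip_width: 0.0678
```

```bash
python3 -m inch '[[[0.4,0,0,0,0],[0.3,0,0,0,0],[0.3,0,0,0,0],[0.3,0,0,0,0],[0.3,0,0,0,0],[0.3,0,0,0,0]]]' 60
```

```text
clock: 16.28
tool_pos: [0.3838, -0.2197, 0.049]
ee_rot: [0.708, -0.011, -0.706, -0.01]
force: [-1.2, 2.1, 8.4]
grip_width: 0.0459
```

```bash
python3 -m inch '[[[0.3,0,0,10,0],[0.3,0,0,40,0],[0.3,0,0,80,0],[0.3,0,0,115,0],[0.3,0,25,120,0],[0.3,5,65,120,0],[0.3,10,105,120,-0.065],[0.3,12,145,120,-0.065],[0.3,16,185,120,-0.065],[0.3,20,225,120,-0.065],[0.3,23,265,120,-0.065],[0.3,27,305,120,-0.065],[0.3,30,345,120,-0.065],[0.3,33,385,120,-0.065],[0.3,37,425,120,-0.065],[0.3,40,465,120,-0.065],[0.3,43,505,120,-0.065],[0.3,46,525,120,-0.065],[0.3,46,534,120,-0.065],[0.3,46,534,120,-0.065]]]' 80
python3 - <<'E'
from h import *
from scipy.spatial.transform import Rotation as R
snap('wrist','wrist14');snap('scene','scene14');s=bot.sense();M=R.from_quat(s['ee_rot']).as_matrix();print(s['tool_pos'],s['force'],np.degrees(np.arctan2(M[1,1],M[0,1])))
E
```

```text
clock: 17.95
tool_pos: [0.4281, 0.3167, 0.1675]
ee_rot: [-0.706, 0.032, 0.707, 0.032]
force: [-0.5, -0.1, -2.7]
grip_width: 0.0451
[0.42827758 0.31437101 0.16717481] [ 0.00781776  0.10388474 -3.33825341] -95.37575368381592
```

View pics/scene14.png

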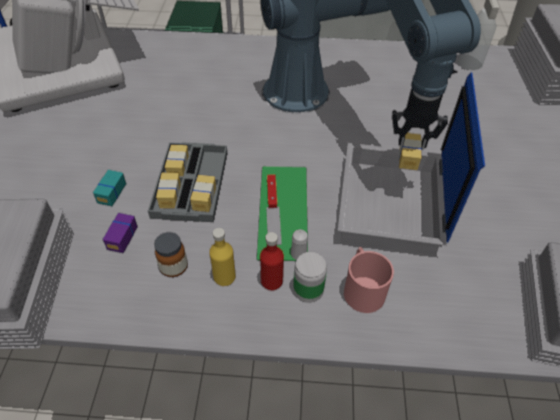

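View pics/wrist14.png

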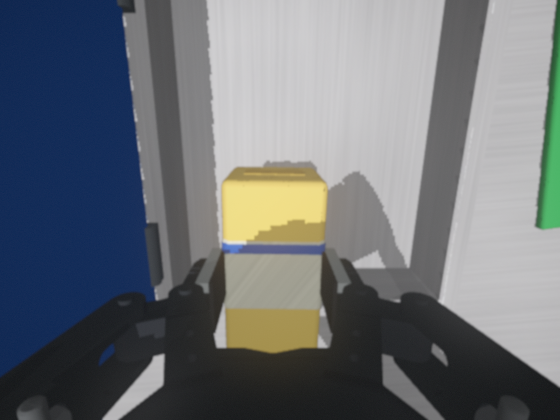

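```bash
python3 -m inch '[[[0.3,0,0,-40,0],[0.3,0,0,-80,0],[0.3,0,0,-105,0],[0.3,0,0,-113,0],[0.3,0,0,-117,0],[0.3,0,0,-118,0],[0.3,0,0,-118,0]]]' 80
```

```text
clock: 18.63
tool_pos: [0.4303, 0.3152, 0.051]
ee_rot: [0.707, -0.033, -0.705, -0.034]
force: [0.0, -0.1, -2.5]
grip_width: 0.0453
```

```bash
python3 -m inch '[[[0.6,0,0,0,0],[0.65,0,0,0,0],[0.65,0,0,0,0],[0.65,0,0,0,0],[0.65,0,0,15,0],[0.65,0,0,50,0],[0.65,0,0,90,0],[0.65,0,0,130,0],[0.65,0,0,130,0]]]' 60
python3 - <<'E'
from h import *
snap('wrist','wrist15');snap('top','top15');s=bot.sense();print(s['tool_pos'],s['force'])
E
```

```text
clock: 19.38
tool_pos: [0.4334, 0.3176, 0.1885]
ee_rot: [0.711, -0.031, -0.702, -0.035]
force: [1.5, 1.5, 0.3]
grip_width: 0.0556
[0.43026404 0.31604005 0.18202402] [-0.2561534   0.35722968 -0.53062176]
```

View pics/wrist15.png

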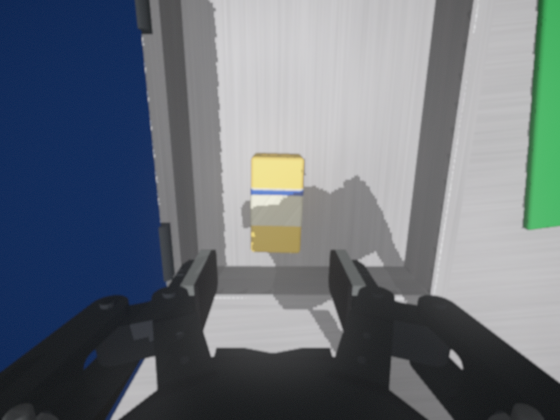

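View pics/top15.png

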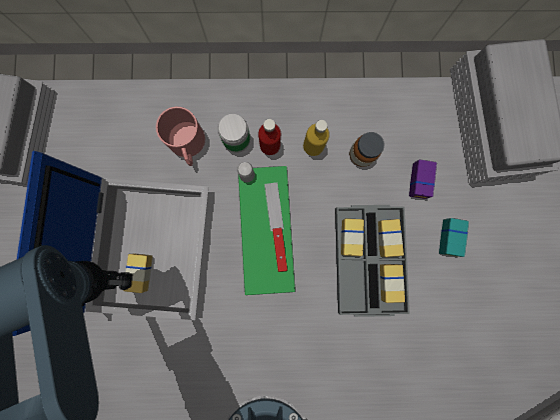

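```bash
cat > b.py <<'E'
from h import *
import sys
def blocks(tag,z=.052,roi=(325,480,195,325)):
    d=load(tag); hsv=cv2.cvtColor(d['f'],cv2.COLOR_BGR2HSV)
    m=cv2.inRange(hsv,(18,90,100),(35,255,255)); w=cv2.inRange(hsv,(15,5,140),(45,90,255)); b=cv2.inRange(hsv,(105,100,60),(130,255,255))
    M=m|w|b; M[:roi[2]]=0;M[roi[3]:]=0;M[:,:roi[0]]=0;M[:,roi[1]:]=0
    M=cv2.morphologyEx(M,cv2.MORPH_CLOSE,np.ones((3,3)))
    M=cv2.morphologyEx(M,cv2.MORPH_OPEN,np.ones((5,5)))
    cs,_=cv2.findContours(M,cv2.RETR_EXTERNAL,cv2.CHAIN_APPROX_NONE)
    for c in cs:
        if cv2.contourArea(c)<300: continue
        P=np.array([ray(d,u,v,z)[:2] for u,v in c[:,0]])*1000
        r=cv2.minAreaRect(P.astype(np.float32)); print(np.round(r[0],1),np.round(r[1],1),round(r[2],1),c[:,0].mean(0).round())
blocks(sys.argv[1])
E
python3 b.py top0; echo; python3 b.py top15
```

```text
[ 382.9 -218.1] [47.  90.1] 88.2 [353. 289.]
[ 395.8 -320.8] [90.5 48. ] 0.1 [394. 283.]
[ 508.8 -320.2] [90.9 50.3] 4.0 [392. 238.]
[ 511.9 -223.8] [48.6 91. ] 86.2 [353. 237.]

[ 395.8 -320.8] [90.5 48. ] 0.1 [394. 283.]
[ 508.8 -320.8] [90.9 49.2] 4.0 [392. 238.]
[ 512.  -223.8] [48.6 90.8] 86.2 [353. 237.]
```

```bash
python3 -m inch '[[[0.8,6,-40,0,0.03],[0.8,12,-80,0,0.03],[0.8,18,-120,0,0.03],[0.8,24,-160,0,0.03],[0.8,30,-200,0,0.03],[0.8,36,-240,0,0.03],[0.8,42,-280,0,0.03],[0.8,48,-320,0,0.03],[0.8,54,-360,0,0.03],[0.8,60,-400,0,0.03],[0.8,66,-440,0,0.03],[0.8,72,-480,-20,0.03],[0.8,78,-515,-50,0.03],[0.8,82,-540,-75,0.03],[0.8,82,-540,-75,0.03],[0.8,82,-540,-75,0.03],[0.8,82,-540,-75,0.03]]]' 60
python3 - <<'E'
from h import *
from scipy.spatial.transform import Rotation as R
snap('wrist','wrist16');s=bot.sense();M=R.from_quat(s['ee_rot']).as_matrix();print(s['tool_pos'],s['force'],np.degrees(np.arctan2(M[1,1],M[0,1])))
E
```

```text
clock: 20.9
tool_pos: [0.5099, -0.224, 0.103]
ee_rot: [-0.706, 0.022, 0.708, 0.024]
force: [-0.3, -0.2, 0.3]
grip_width: 0.0684
[ 0.5106823  -0.22385799  0.10427265] [-0.46690722  0.16942481  0.16877728] -93.64803095157033
```

View pics/wrist16.png

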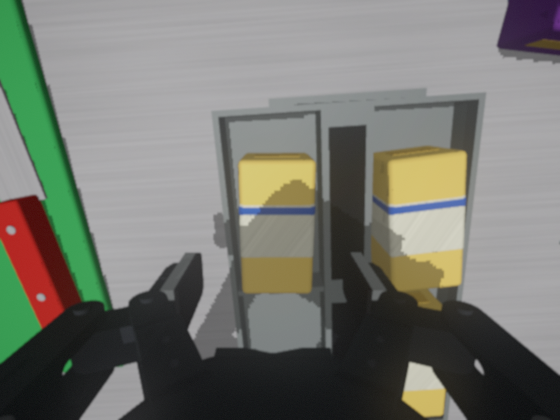

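```bash
python3 -m inch '[[[0.8,1,0,-25,0],[0.8,1,0,-45,0],[0.8,1,0,-53,0],[0.8,1,0,-55,0],[0.8,1,0,-55,0],[0.4,1,0,-55,0],[0.3,1,0,-55,0],[0.3,1,0,-55,0],[0.3,1,0,-55,0],[0.3,1,0,-55,0]]]' 60
```

```text
clock: 21.78
tool_pos: [0.5131, -0.2256, 0.0516]
ee_rot: [0.708, -0.023, -0.706, -0.022]
force: [-1.0, 1.1, 6.7]
grip_width: 0.0459
```

```bash
python3 -m inch '[[[0.3,0,0,10,0],[0.3,0,0,40,0],[0.3,0,0,80,0],[0.3,0,0,115,0],[0.3,0,25,120,0],[0.3,5,65,120,0],[0.3,10,105,120,-0.03],[0.3,12,145,120,-0.03],[0.3,16,185,120,-0.03],[0.3,20,225,120,-0.03],[0.3,23,265,120,-0.03],[0.3,27,305,120,-0.03],[0.3,30,345,120,-0.03],[0.3,33,385,120,-0.03],[0.3,37,425,120,-0.03],[0.3,40,465,120,-0.03],[0.3,43,500,120,-0.03],[0.3,46,520,120,-0.03],[0.3,46,527,120,-0.03],[0.3,46,527,120,-0.03]]]' 80
python3 - <<'E'
from h import *
from scipy.spatial.transform import Rotation as R
snap('wrist','wrist17');s=bot.sense();M=R.from_quat(s['ee_rot']).as_matrix();print(s['tool_pos'],s['force'],np.degrees(np.arctan2(M[1,1],M[0,1])),s['grip_width'])
E
```

```text
clock: 23.45
tool_pos: [0.5571, 0.304, 0.1696]
ee_rot: [-0.706, 0.032, 0.706, 0.032]
force: [0.1, -0.2, -3.2]
grip_width: 0.0446
[0.5572617  0.30239114 0.16940899] [-0.26663271  0.49814251 -3.33111268] -95.31323871545588 0.04487798769707818
```

View pics/wrist17.png

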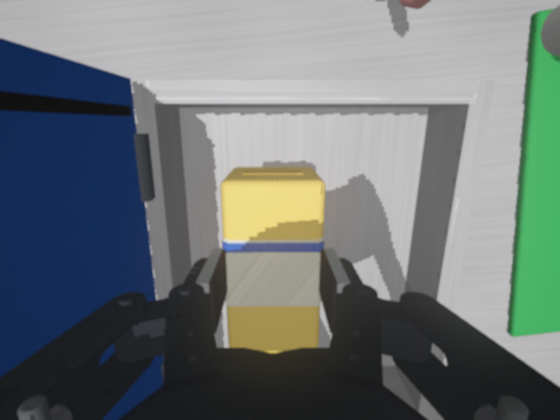

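Lower to TCP z ≈ 51 (block bottom about 3 mm) and release.

```bash
python3 -m inch '[[[0.3,0,0,-40,0],[0.3,0,0,-80,0],[0.3,0,0,-105,0],[0.3,0,0,-113,0],[0.3,0,0,-116,0],[0.3,0,0,-118,0],[0.3,0,0,-118,0],[0.6,0,0,-118,0],[0.65,0,0,-118,0],[0.65,0,0,-118,0],[0.65,0,0,-118,0],[0.65,0,0,-100,0],[0.65,0,0,-60,0],[0.65,0,0,-20,0],[0.65,0,0,10,0],[0.65,0,0,10,0]]]' 80
python3 - <<'E'
from h import *
snap('wrist','wrist18');snap('top','top18');s=bot.sense();print(s['tool_pos'],s['force'])
E
python3 b.py top18
```

```text
clock: 24.83
tool_pos: [0.5622, 0.3039, 0.1885]
ee_rot: [0.711, -0.031, -0.702, -0.035]
force: [0.9, 0.6, 1.7]
grip_width: 0.0554
[0.55904526 0.30275492 0.18191435] [-0.24920421 -1.11716793 -0.75058383]
[ 395.8 -320.8] [90.5 48. ] 0.1 [394. 283.]
[ 508.8 -320.2] [90.9 50.3] 4.0 [392. 238.]
```

View pics/top18.png

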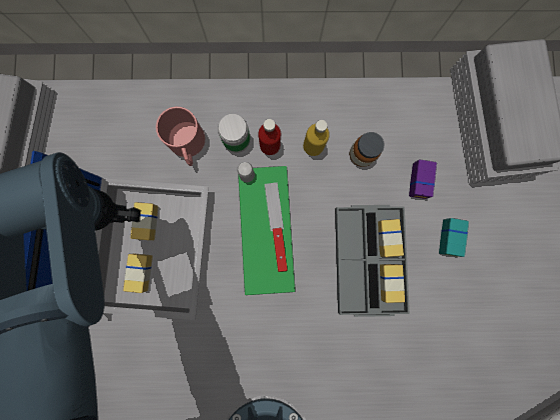

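```bash
python3 -m inch '[[[0.8,-3,-40,0,0.05],[0.8,-6,-80,0,0.1],[0.8,-9,-120,0,0.16],[0.8,-12,-160,0,0.16],[0.8,-16,-200,0,0.16],[0.8,-19,-240,0,0.16],[0.8,-22,-280,0,0.16],[0.8,-25,-320,0,0.16],[0.8,-28,-360,0,0.16],[0.8,-32,-400,0,0.16],[0.8,-35,-440,0,0.16],[0.8,-38,-480,0,0.16],[0.8,-41,-520,0,0.16],[0.8,-45,-560,-10,0.16],[0.8,-48,-595,-40,0.16],[0.8,-50,-623,-70,0.16],[0.8,-50,-623,-76,0.16],[0.8,-50,-623,-76,0.16],[0.8,-50,-623,-76,0.16]]]' 60
python3 - <<'E'
from h import *
from scipy.spatial.transform import Rotation as R
snap('wrist','wrist19');s=bot.sense();M=R.from_quat(s['ee_rot']).as_matrix();print(s['tool_pos'],s['force'],np.degrees(np.arctan2(M[1,1],M[0,1])))
E
```

```text
clock: 26.52
tool_pos: [0.5068, -0.3194, 0.1016]
ee_rot: [-0.706, -0.024, 0.708, -0.022]
force: [-0.0, -1.2, 0.6]
grip_width: 0.0683
[ 0.50783513 -0.31955268  0.10313919] [-0.22377397  0.53582235  0.32291135] -86.19107467086515
```

View pics/wrist19.png

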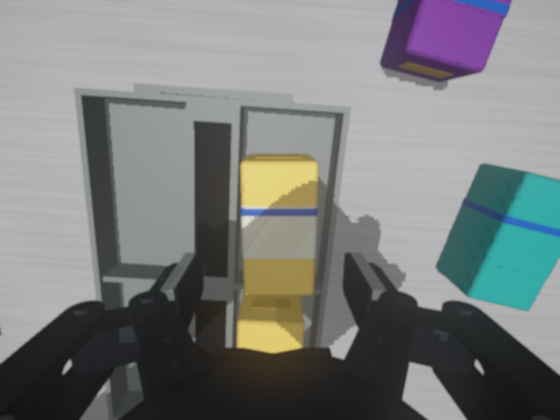

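```bash
python3 -m inch '[[[0.8,1,-2,-25,0],[0.8,1,-2,-45,0],[0.8,1,-2,-52,0],[0.8,1,-2,-54,0],[0.8,1,-2,-54,0],[0.4,1,-2,-54,0],[0.3,1,-2,-54,0],[0.3,1,-2,-54,0],[0.3,1,-2,-54,0],[0.3,1,-2,-54,0]]]' 60
```

```text
clock: 27.4
tool_pos: [0.51, -0.3234, 0.0516]
ee_rot: [0.708, 0.023, -0.706, 0.024]
force: [-0.7, 2.9, 6.7]
grip_width: 0.0458
```

```bash
python3 -m inch '[[[0.3,0,0,10,0],[0.3,0,0,40,0],[0.3,0,0,80,0],[0.3,0,0,115,0],[0.3,0,25,120,0],[0.3,5,65,120,-0.05],[0.3,10,105,120,-0.1],[0.3,12,145,120,-0.16],[0.3,16,185,120,-0.16],[0.3,20,225,120,-0.16],[0.3,23,265,120,-0.16],[0.3,27,305,120,-0.16],[0.3,30,345,120,-0.16],[0.3,33,385,120,-0.16],[0.3,36,425,120,-0.16],[0.3,38,465,120,-0.16],[0.3,40,500,120,-0.16],[0.3,41,530,120,-0.16],[0.3,41,541,120,-0.16],[0.3,41,541,120,-0.16]]]' 80
python3 - <<'E'
from h import *
from scipy.spatial.transform import Rotation as R
snap('wrist','wrist20');s=bot.sense();M=R.from_quat(s['ee_rot']).as_matrix();print(s['tool_pos'],s['force'],np.degrees(np.arctan2(M[1,1],M[0,1])),s['grip_width'])
E
```

```text
clock: 29.07
tool_pos: [0.5493, 0.2208, 0.1699]
ee_rot: [0.707, -0.032, -0.706, -0.032]
force: [-0.7, 0.2, -1.7]
grip_width: 0.0452
[0.54943368 0.2190259  0.16963766] [ 0.12606424 -0.6601923  -2.58606449] -95.25185726032679 0.04543615292118905
```

View pics/wrist20.png

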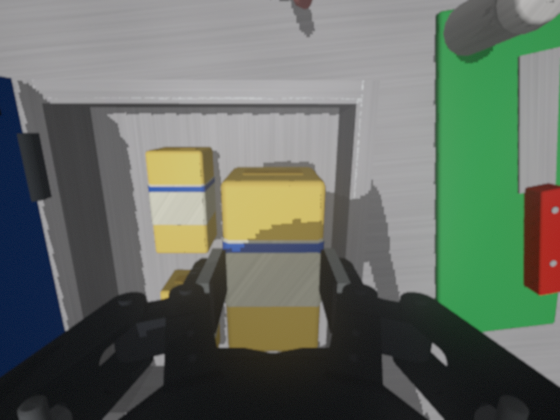

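```bash
python3 -m inch '[[[0.3,0,2,-40,0],[0.3,0,2,-80,0],[0.3,0,2,-105,0],[0.3,0,2,-113,0],[0.3,0,2,-116,0],[0.3,0,2,-118,0],[0.3,0,2,-118,0],[0.6,0,2,-118,0],[0.65,0,2,-118,0],[0.65,0,2,-118,0],[0.65,0,2,-118,0],[0.65,0,2,-100,0],[0.65,0,2,-60,0],[0.65,0,2,-20,0],[0.65,0,2,10,0],[0.65,0,2,10,0]]]' 80
python3 - <<'E'
from h import *
snap('wrist','wrist21');snap('top','top21');s=bot.sense();print(s['tool_pos'],s['force'])
E
python3 b.py top21
```

```text
clock: 30.45
tool_pos: [0.5543, 0.2213, 0.1879]
ee_rot: [0.711, -0.032, -0.702, -0.034]
force: [1.8, 0.7, 0.2]
grip_width: 0.0556
[0.55100259 0.22059699 0.18164938] [-0.0872396   0.34008696 -0.54754763]
[ 395.8 -320.8] [90.5 48. ] 0.1 [394. 283.]
```

View pics/top21.png

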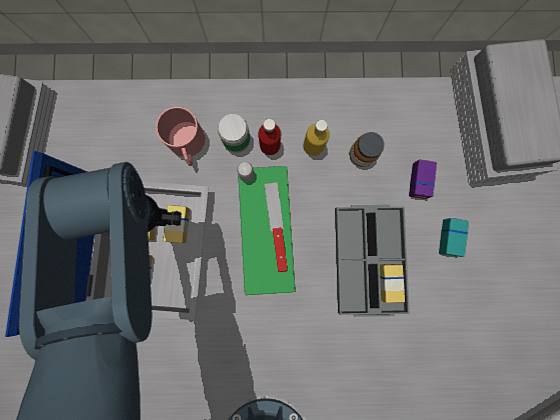

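View pics/wrist21.png

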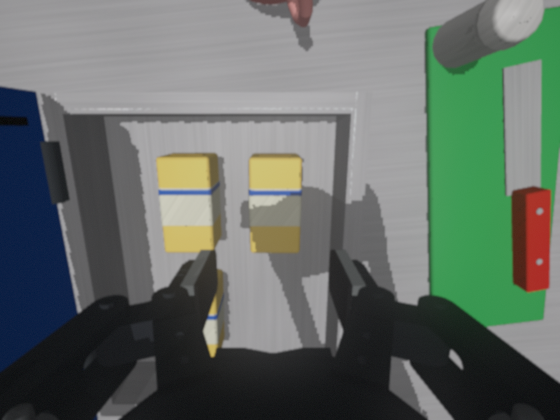

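```bash
python3 -m inch '[[[0.8,-11,-38,0,0.05],[0.8,-22,-76,0,0.09],[0.8,-33,-114,0,0.09],[0.8,-44,-152,0,0.09],[0.8,-55,-190,0,0.09],[0.8,-66,-228,0,0.09],[0.8,-77,-266,0,0.09],[0.8,-88,-304,0,0.09],[0.8,-99,-342,0,0.09],[0.8,-110,-380,0,0.09],[0.8,-121,-418,0,0.09],[0.8,-132,-456,0,0.09],[0.8,-143,-494,-10,0.09],[0.8,-150,-525,-40,0.09],[0.8,-155,-541,-70,0.09],[0.8,-155,-541,-76,0.09],[0.8,-155,-541,-76,0.09],[0.8,-155,-541,-76,0.09]]]' 60
python3 - <<'E'
from h import *
from scipy.spatial.transform import Rotation as R
snap('wrist','wrist22');s=bot.sense();M=R.from_quat(s['ee_rot']).as_matrix();print(s['tool_pos'],s['force'],np.degrees(np.arctan2(M[1,1],M[0,1])))
E
```

```text
clock: 32.05
tool_pos: [0.3943, -0.3195, 0.1024]
ee_rot: [-0.707, 0.001, 0.708, 0.002]
force: [0.6, 0.2, 0.6]
grip_width: 0.0687
[ 0.39515614 -0.3199068   0.10356616] [ 0.29189659  0.65140346 -0.29877594] -90.19214398064959
```

View pics/wrist22.png

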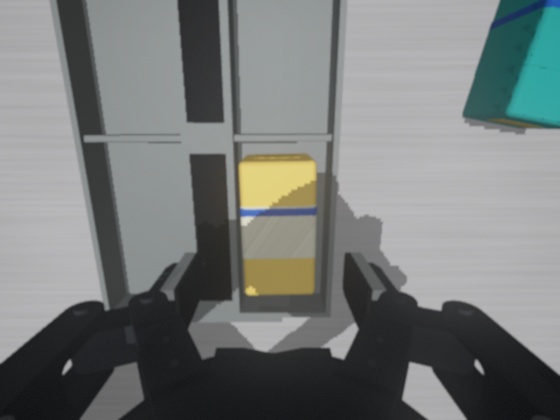

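```bash
python3 -m inch '[[[0.8,1,-2,-25,0],[0.8,1,-2,-45,0],[0.8,1,-2,-52,0],[0.8,1,-2,-54,0],[0.8,1,-2,-54,0],[0.4,1,-2,-54,0],[0.3,1,-2,-54,0],[0.3,1,-2,-54,0],[0.3,1,-2,-54,0],[0.3,1,-2,-54,0]]]' 60
```

```text
clock: 32.93
tool_pos: [0.3968, -0.3234, 0.0512]
ee_rot: [0.708, -0.002, -0.706, -0.001]
force: [-0.3, 2.4, 6.2]
grip_width: 0.0459
```

```bash
python3 -m inch '[[[0.3,0,0,10,0],[0.3,0,0,40,0],[0.3,0,0,80,0],[0.3,0,0,115,0],[0.3,0,25,120,0],[0.3,3,65,120,-0.05],[0.3,6,105,120,-0.09],[0.3,9,145,120,-0.09],[0.3,12,185,120,-0.09],[0.3,14,225,120,-0.09],[0.3,16,265,120,-0.09],[0.3,18,305,120,-0.09],[0.3,20,345,120,-0.09],[0.3,22,385,120,-0.09],[0.3,24,425,120,-0.09],[0.3,25,465,120,-0.09],[0.3,25,505,120,-0.09],[0.3,25,540,120,-0.09],[0.3,25,553,120,-0.09],[0.3,25,553,120,-0.09]]]' 80
python3 - <<'E'
from h import *
from scipy.spatial.transform import Rotation as R
snap('wrist','wrist23');s=bot.sense();M=R.from_quat(s['ee_rot']).as_matrix();print(s['tool_pos'],s['force'],np.degrees(np.arctan2(M[1,1],M[0,1])),s['grip_width'])
E
```

```text
clock: 34.6
tool_pos: [0.4204, 0.2331, 0.1703]
ee_rot: [0.707, -0.031, -0.706, -0.032]
force: [-0.5, -0.7, -1.7]
grip_width: 0.045
[0.42044003 0.23144137 0.17000203] [-0.22726746 -0.74824483 -2.13158292] -95.20259795300449 0.04498976569423092
```

View pics/wrist23.png

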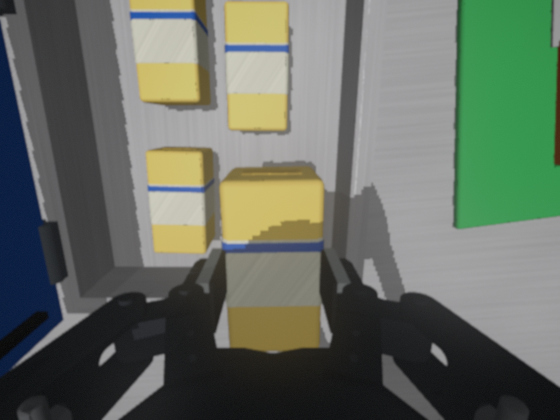

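```bash
python3 -m inch '[[[0.3,0,0,-40,0],[0.3,0,0,-80,0],[0.3,0,0,-105,0],[0.3,0,0,-113,0],[0.3,0,0,-116,0],[0.3,0,0,-118,0],[0.3,0,0,-118,0],[0.6,0,0,-118,0],[0.65,0,0,-118,0],[0.65,0,0,-118,0],[0.65,0,0,-118,0],[0.65,0,0,-100,0],[0.65,0,0,-60,0],[0.65,0,0,-20,0],[0.65,0,0,20,0],[0.65,0,-40,40,0],[0.65,0,-80,60,0],[0.65,0,-120,80,0],[0.65,0,-120,80,0],[0.65,0,-120,80,0]]]' 80
python3 - <<'E'
from h import *
snap('wrist','wrist24');snap('top','top24');snap('scene','scene24');s=bot.sense();print(s['tool_pos'],s['force'],s['q'])
E
```

```text
clock: 36.32
tool_pos: [0.4221, 0.1083, 0.2515]
ee_rot: [0.708, -0.035, -0.705, -0.035]
force: [0.4, 1.2, -0.7]
grip_width: 0.0557
[0.42032127 0.11097331 0.24857632] [ 0.04071705  0.15114743 -0.37026838] [-1.67269666e-02 -1.56304799e-01  1.92868367e+00  6.17578814e-04
  1.37031554e+00  1.64807044e+00]
```

View pics/scene24.png

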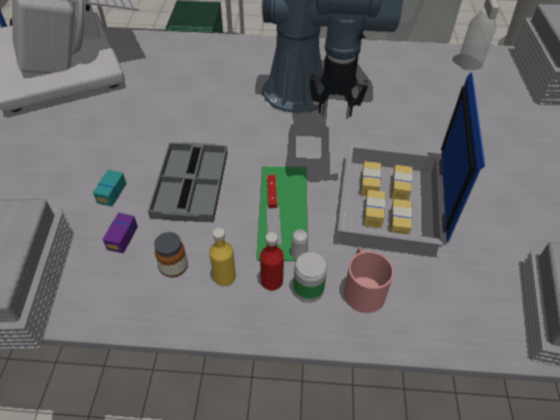

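View pics/top24.png

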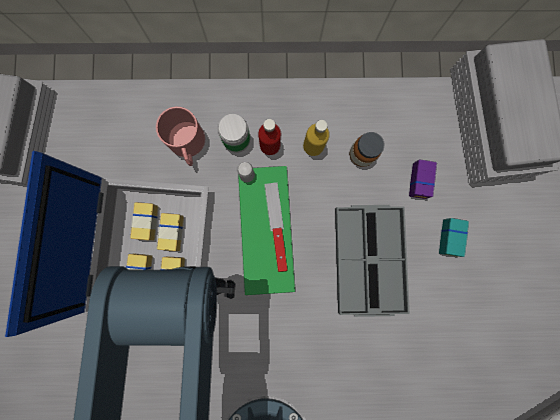

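```bash
python3 -m inch '[[[0.75,0,0,40,0],[0.75,0,0,80,0],[0.75,0,0,120,0],[0.75,0,0,155,0],[0.75,6,35,155,0],[0.75,13,75,155,0],[0.75,20,115,155,0],[0.75,27,155,155,0],[0.75,34,195,155,0],[0.75,41,235,155,0],[0.75,48,275,155,0],[0.75,55,305,155,0],[0.75,55,319,155,0],[0.75,55,319,155,0],[0.75,55,319,155,0]]]' 80
python3 - <<'E'
from h import *
from scipy.spatial.transform import Rotation as R
snap('wrist','wrist25');snap('scene','scene25');s=bot.sense();M=R.from_quat(s['ee_rot']).as_matrix();print(s['tool_pos'],s['force'],np.degrees(np.arctan2(M[1,1],M[0,1])),s['q'],M[2,0])
E
```

```text
clock: 37.72
tool_pos: [0.4743, 0.431, 0.4019]
ee_rot: [-0.705, 0.033, 0.708, 0.031]
force: [0.2, -0.2, 0.4]
grip_width: 0.0639
[0.47504167 0.42930535 0.40330997] [ 0.7465893  -0.73990991 -0.74360346] -95.34144650123366 [ 5.49945740e-01  2.51185743e-01  1.20027451e+00 -2.29148867e-04
  1.69194947e+00  2.21394124e+00] -0.9999983232600769
```

View pics/wrist25.png

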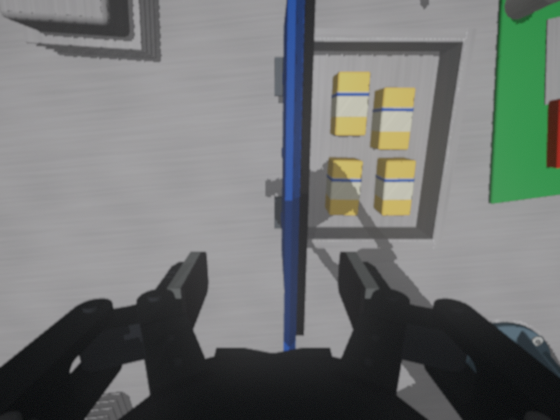

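View pics/scene25.png

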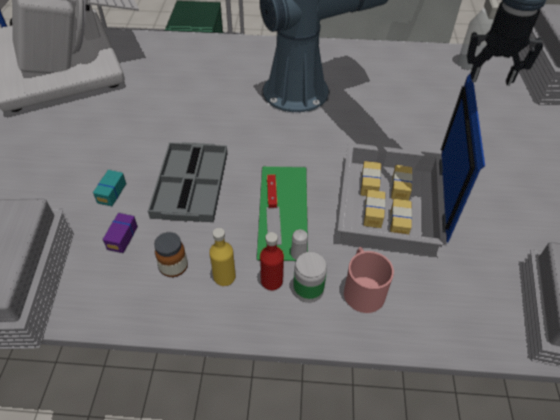

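```bash
python3 -m inch '[[[0.75,0,0,-30,0],[0.75,0,0,-60,0],[0.75,0,0,-76,0],[0.75,0,0,-82,0],[0.75,0,0,-82,0],[0.75,0,0,-82,0]]]' 80
python3 - <<'E'
from h import *
snap('wrist','wrist26');snap('scene','scene26');s=bot.sense();print(s['tool_pos'],s['force'])
f=load('scene26')['f']; cv2.imwrite('pics/s26c.png',cv2.resize(f[0:240,360:560],None,fx=2.5,fy=2.5,interpolation=cv2.INTER_CUBIC))
E
```

```text
clock: 38.32
tool_pos: [0.4762, 0.4288, 0.3236]
ee_rot: [0.707, -0.033, -0.706, -0.034]
force: [0.5, -0.0, -0.5]
grip_width: 0.0643
[0.47660325 0.42936386 0.32466144] [0.24335036 0.10996818 0.397664  ]
```

View pics/wrist26.png

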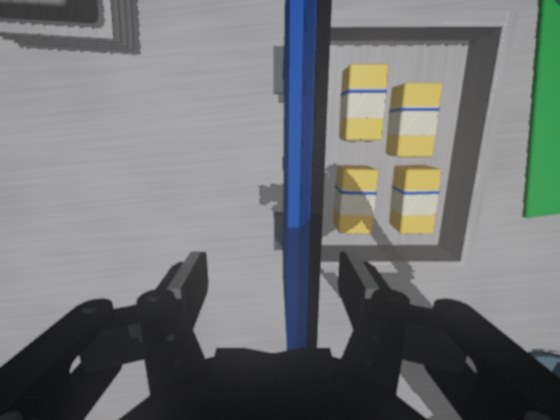

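View pics/s26c.png

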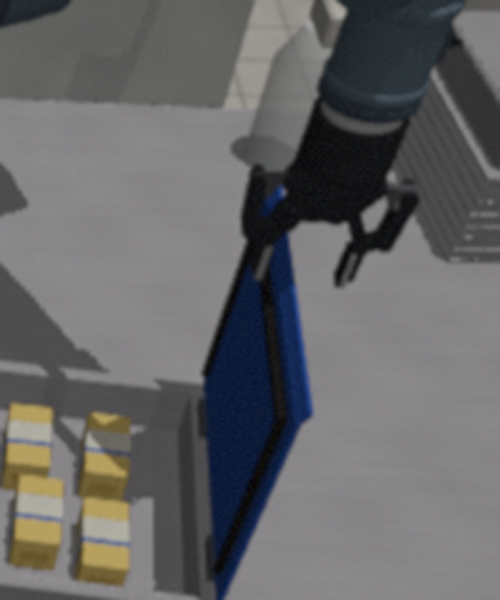

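```bash
python3 -m inch '[[[0.75,-1,-8,0,0],[0.75,-2,-16,0,0],[0.75,-3,-26,0,0],[0.75,-4,-38,0,0],[0.75,-5,-50,0,0],[0.75,-6,-62,0,0],[0.75,-7,-73,0,0],[0.75,-8,-83,-1,0],[0.75,-9,-95,-3,0],[0.75,-10,-107,-6,0],[0.75,-11,-118,-8,0],[0.75,-12,-129,-11,0],[0.75,-13,-129,-11,0],[0.75,-13,-129,-11,0]]]' 80
python3 - <<'E'
from h import *
snap('scene','scene27');s=bot.sense();print(s['tool_pos'],s['force'])
f=load('scene27')['f']; cv2.imwrite('pics/s27c.png',cv2.resize(f[0:240,340:560],None,fx=2.5,fy=2.5,interpolation=cv2.INTER_CUBIC))
E
```

```text
clock: 39.58
tool_pos: [0.4627, 0.2994, 0.3112]
ee_rot: [-0.706, 0.034, 0.706, 0.034]
force: [0.4, 0.7, 0.5]
grip_width: 0.0642
[0.46290539 0.29990479 0.31140797] [ 0.67952604 -0.65276423  0.39446877]
```

View pics/s27c.png

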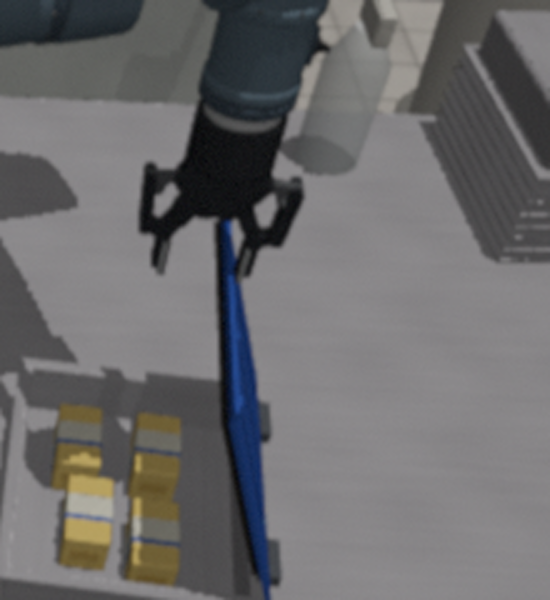

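```bash
python3 -m inch '[[[0.75,-1,-11,-4,0],[0.75,-2,-22,-9,0],[0.75,-3,-33,-15,0],[0.75,-4,-44,-21,0],[0.75,-5,-54,-28,0],[0.75,-6,-63,-36,0],[0.75,-7,-72,-44,0],[0.75,-7,-81,-51,0],[0.75,-8,-90,-60,0],[0.75,-9,-99,-70,0],[0.75,-10,-107,-79,0],[0.75,-10,-113,-87,0],[0.75,-11,-120,-97,0],[0.75,-11,-126,-107,0],[0.75,-11,-126,-107,0],[0.75,-11,-126,-107,0]]]' 80
python3 - <<'E'
from h import *
snap('scene','scene28');s=bot.sense();print(s['tool_pos'],s['force'])
f=load('scene28')['f']; cv2.imwrite('pics/s28c.png',cv2.resize(f[20:260,300:520],None,fx=2.5,fy=2.5,interpolation=cv2.INTER_CUBIC))
E
```

```text
clock: 40.97
tool_pos: [0.4513, 0.1739, 0.2034]
ee_rot: [-0.706, 0.034, 0.707, 0.033]
force: [-0.5, 1.4, 0.6]
grip_width: 0.064
[0.4518219  0.17423086 0.20415696] [ 0.01092859 -0.19398199 -0.35214281]
```

View pics/s28c.png

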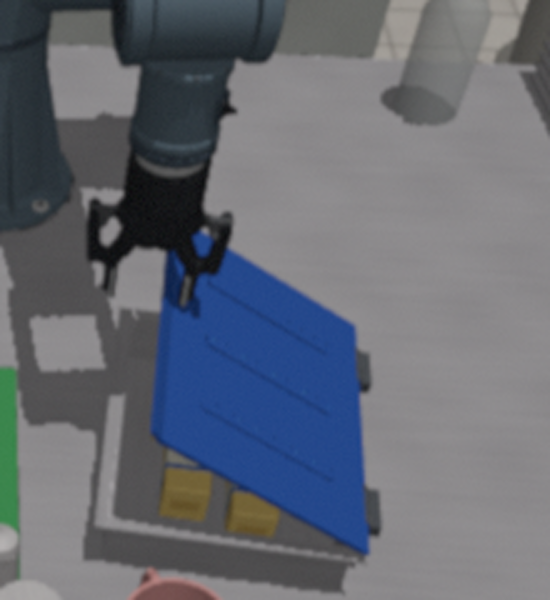

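```bash
python3 -m inch '[[[0.75,0,0,35,0],[0.4,0,8,60,0],[0,2,32,60,0],[0,2,32,60,0],[0,2,32,60,0],[0,2,32,60,0],[0,2,32,40,0],[0,2,32,20,0],[0,2,32,5,0],[0,2,31,-10,0],[0,2,30,-22,0],[0,2,29,-34,0],[0,2,28,-46,0],[0,2,27,-58,0],[0,2,26,-68,0],[0,2,26,-78,0],[0,2,26,-86,0],[0,2,26,-86,0]]]' 40
python3 - <<'E'
from h import *
snap('scene','scene29');s=bot.sense();print(s['tool_pos'],s['force'])
f=load('scene29')['f']; cv2.imwrite('pics/s29c.png',cv2.resize(f[20:260,300:520],None,fx=2.5,fy=2.5,interpolation=cv2.INTER_CUBIC))
E
```

```text
clock: 42.52
tool_pos: [0.4525, 0.1998, 0.1164]
ee_rot: [-0.705, 0.034, 0.707, 0.033]
force: [-1.0, -0.4, -0.0]
grip_width: -0.0003
[0.45307046 0.20001279 0.11732622] [ 0.82624508 -0.27962806 -0.40818985]
```

View pics/s29c.png

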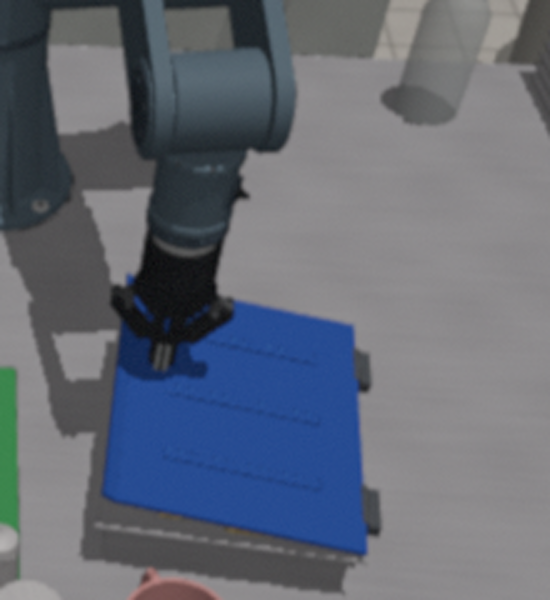

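Press down gently to the shut position, watching the force.

```bash
python3 -m inch '[[[0,0,-1,-6,0],[0,0,-1,-12,0],[0,0,-1,-17,0],[0,0,-1,-21,0],[0,0,-1,-24,0],[0,0,-1,-26,0],[0,0,-1,-26,0],[0,0,-1,-26,0]]]' 40
```

```text
clock: 43.23
tool_pos: [0.4538, 0.1993, 0.0922]
ee_rot: [-0.706, 0.033, 0.706, 0.033]
force: [-0.1, 0.6, -0.3]
grip_width: -0.0002
```

```bash
python3 -m inch '[[[0,0,0,-1,0],[0,0,0,-2,0],[0,0,0,-2,0],[0,0,0,-3,0],[0,0,0,-3,0],[0,0,0,-3,0]]]' 40
```

```text
clock: 43.73
tool_pos: [0.4537, 0.1992, 0.0892]
ee_rot: [-0.706, 0.033, 0.706, 0.033]
force: [0.4, -0.3, -0.0]
grip_width: 0.0002
```

```bash
python3 -m inch '[[[0,0,0,-1,0],[0,0,0,-2,0],[0,0,0,-3,0],[0,0,0,-4,0],[0,0,0,-4,0],[0,0,0,-4,0]]]' 40; python3 -m inch '[[[0,0,0,-1,0],[0,0,0,-2,0],[0,0,0,-2,0]]]' 40
```

```text
clock: 44.23
tool_pos: [0.454, 0.1993, 0.0869]
ee_rot: [0.706, -0.033, -0.706, -0.033]
force: [-6.9, -1.2, 17.1]
grip_width: 0.0002
clock: 44.48
tool_pos: [0.4541, 0.1993, 0.0867]
ee_rot: [-0.706, 0.033, 0.706, 0.033]
force: [-14.0, -5.1, 34.5]
grip_width: 0.0004
```

```bash
python3 -m inch '[[[0,0,0,4,0],[0,0,0,20,0],[0,0,0,60,0],[0,0,-30,100,0],[0,-20,-60,140,0],[0,-40,-100,160,0],[0,-50,-140,160,0],[0,-60,-180,160,0],[0,-70,-220,160,0],[0,-80,-260,160,0],[0,-80,-300,160,0],[0,-80,-340,160,0],[0,-80,-380,160,0],[0,-80,-420,160,0],[0,-80,-420,160,0]]]' 40
python3 - <<'E'
from h import *
snap('scene','scene30');snap('top','top30');s=bot.sense();print(s['tool_pos'],s['force'],s['clock'])
f=load('scene30')['f']; cv2.imwrite('pics/s30c.png',cv2.resize(f[120:260,250:470],None,fx=3.5,fy=3.5,interpolation=cv2.INTER_CUBIC))
E
sed -i "s/load('top0')/load('top30')/" m0.py; python3 m0.py | grep -v gold
```

```text
clock: 45.73
tool_pos: [0.3733, -0.2257, 0.2436]
ee_rot: [0.707, -0.036, -0.706, -0.034]
force: [-0.2, 0.2, -0.2]
grip_width: 0.0002
[ 0.37337306 -0.22305282  0.24310408] [-0.86124133  0.36126044  0.04116066] 45.8333
cover ctr [491.4 280.6] size [259.9 324.9] ang 84.7 px [146. 249.] [[318, 166], [641, 136], [665, 395], [342, 425]]
board ctr [536.1  -5.4] size [328.2 127.6] ang 2.9 px [266. 230.] [[369, 50], [375, -77], [703, -61], [697, 67]]
handle/red ctr [483.4 -40.6] size [108.9  22.6] ang 6.9 px [280. 249.] [[428, -36], [431, -58], [539, -45], [536, -23]]
handle/red ctr [768.2 -18.2] size [54.8 77.4] ang 89.5 px [269. 140.] [[729, -45], [807, -46], [807, 9], [730, 10]]
```

View pics/s30c.png

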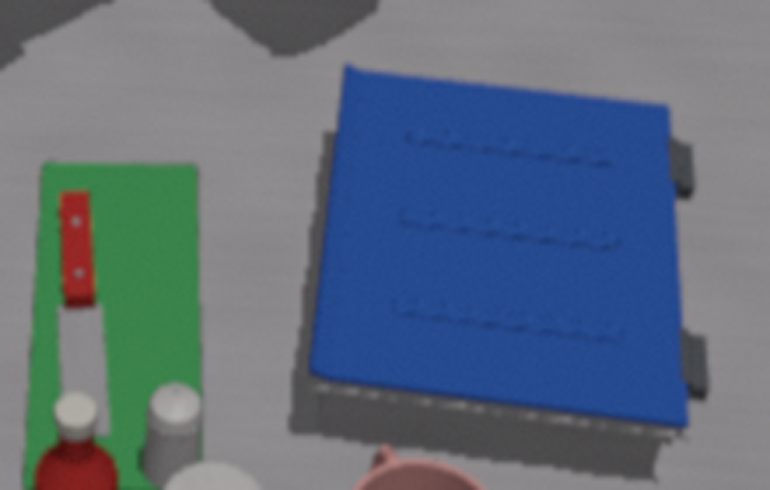

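View pics/top30.png

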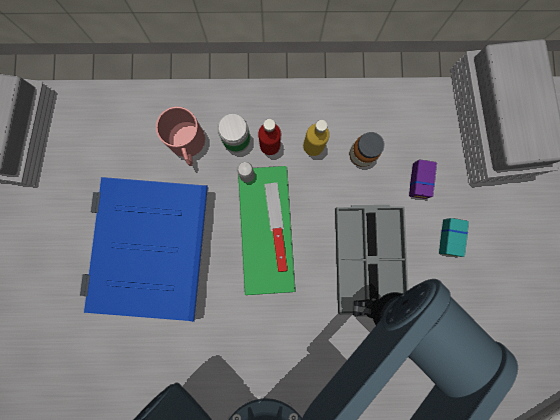

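```bash
python3 -c "
from plant import bot
print(bot.finish_job())"
```

```text
the job is handed in; nothing more can be done
None
```

The job is done and handed in at about 46 s of the 210 s. The hand-in reports no verdict, so everything below rests on my own checks.

**What I did:**
- I prised the cover up with the knife's blade and swung it to about 1.6 rad. No finger touched the cover.
- I laid the knife back on the board, then moved all four gold blocks into the pan in a 2 x 2 single layer.
- I closed the cover with the fingers and pressed it onto its stop, with a wrist reading of about 35 N up against the fingers at the end.

**Last checks:**
- **Cover:** its outline matches the one before opening (260 x 325 mm, same centre and angle). The fingers stopped at 79 mm, which is the shut height.
- **Knife:** it lies flat inside the board, about 6 mm further forward than it started. It had tilted about 0.3 rad in the grip while swinging the cover, and I levelled it against the board before letting go.
- **Butter:** all four blocks were seen lying in the pan just before closing, and the tote is empty.
- **Bystanders:** all six look unmoved in the last picture.

**What I could not check:** the prising step's contact force was never measured directly. The pictures show the blade alone carrying the cover at about 0.15 rad. Apart from small fractions of a newton up to a few newtons of noise, no check disagreed.

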